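# Pack a parts cup and a screwdriver in the hinged tool case and shut it

### The job

Pack the open plywood tool case: lift only the top cup off the nested stack of three and stand it upright in the rear compartment (on the hinge side), leaving the other two nested where they are, and lay the screwdriver from the scorched board flat, lengthways, in the front compartment (nearest the robot). When nothing stands above the rim, shut the lid fully. Set both things down rather than dropping them, and leave the reel and the glue bottle on the board alone.

Things in the scene. Friction and masses are not known exactly. Their poses are not given: they have to be found in the camera images.
- case: Open plywood case fixed to the desk, 198 deep (x) by 278 long (y) by 52 mm high; origin: centre of its underside. x points from the front wall to the hinged rear wall, y along its length. Walls 8, floor 6 mm; inside 262 mm long in y. A low divider along y (x = +5 to +11 mm, top 25 mm above the underside) parts it: front compartment x = -91 to +5 mm, rear one x = +11 to +91 mm.
- case_rear (a point): Centre of the floor of the rear compartment (80 x 262 mm), case axes.
- case_front (a point): Centre of the floor of the front compartment (96 x 262 mm), case axes.
- lid_hinge (a point): Middle of the hinge line of the lid, on the top outer edge of the case's rear wall, 52 mm above the desk; the hinge line runs along the case's y.
- lid_edge (a point): Middle of the lid's free edge on its outer face, 198 mm from the hinge line. The lid is a flat plywood panel 198 x 278 mm, 8 mm thick, 0.22 kg, with a brass tab (60 mm long) sticking 16 mm out beyond the edge here. With the lid shut this point is 60 mm above the desk, over the case's front wall.
- lid (a joint): Lid angle in rad: 0 shut flat on the rim, 1.57 upright on the hinge, 1.95 the stop, leaning back away from the robot. Starts at 1.6 to 1.75. The stiff hinge holds the lid wherever it is left; about 1 to 3 N at the free edge moves it. It can be pushed over and down from behind on its outer face. Anything standing above the rim stops it.
- cup_top_center (a point): Centre (half-way up) of the top cup of the nested stack. All three are alike: aluminium, 34 mm high, rim 64 mm across (the widest), 62 mm across 12 mm under the rim, 53 mm across 20 mm under it, then a foot 44 mm across, 14 mm high; 60 g. Each stands 18 mm higher than the one below, so only the top 18 mm of the top cup shows above the next one's equally wide rim; the foot sits loosely.
- cup_mid_center (a point): Centre of the second cup of the stack (17 mm above its underside, which is 18 mm above the desk).
- cup_low_center (a point): Centre of the lowest cup, which stands on the desk (17 mm above its underside).
- screwdriver_center (a point): Middle of a 230 mm screwdriver with orange handle, on its axis, 14 mm above what it lies on (at first the scorched board, 12 mm thick; not the one far right by the cartons). y runs along it, from the tip (y = -115 mm) to the end of the handle (+115 mm). Handle round, 29 mm across, y = +20 to +115 mm; blade 6 mm across, clear of the surface. 85 g, most of it in the handle.
- screwdriver_grip (a point): Place to grip the screwdriver: on its axis in the handle, 50 mm from the middle of its length (same axes).
- solder_reel: Bystander on the board: green-flanged reel, 60 mm across, 35 mm high, origin under its centre.
- glue_bottle: Bystander on the board: white glue bottle with orange nozzle, 47 mm across, 148 mm high, origin under its centre.
- cup_top: The top cup as a body; origin: centre of its underside (17 mm below point cup_top_center).
- screwdriver: The screwdriver as a body; origin: under the middle of its length, on the surface it lies on; same axes as its points.

How it is judged:
On the way, in this order (a step that is already met when the one before it is completed fails the run):
1. cup and screwdriver lie in their compartments below the rim, lid still open, the other two cups still nested where they stood (x of cup_top_center in the frame of case between 0.03 and 0.072 m and y of cup_top_center in the frame of case between -0.115 and 0.115 m and z of each of cup_top_center, screwdriver_center in the frame of case below 0.03 m and angle between cup_top_center's own z axis and vertical below 0.2 rad and x of screwdriver_center in the frame of case between -0.085 and 0 m and y of screwdriver_center in the frame of case between -0.03 and 0.03 m and angle between the y axis of screwdriver_center and the y axis of case, either way round below 0.2 rad and distance of each of cup_mid_center, cup_low_center from where it was at the start of the episode below 0.03 m and angle between each of cup_mid_center, cup_low_center's own z axis and vertical below 0.15 rad and horizontal distance between cup_mid_center and cup_low_center below 0.006 m and value of joint lid above 1 rad), for 0.2 s.
2. the lid is shut (value of joint lid below 0.05 rad), for 0.2 s.
At the end, for the whole second after the job is handed in: Lid shut (<0.05 rad) over the top cup, upright (0.2 rad) in the rear compartment, and the screwdriver flat in the front one, along the case (0.2 rad), its middle within 30 mm of the case's mid-length; both at rest. Other cups still nested, upright, within 30 mm of where they stood (x of cup_top_center in the frame of case between 0.03 and 0.072 m and y of cup_top_center in the frame of case between -0.115 and 0.115 m and z of each of cup_top_center, screwdriver_center in the frame of case below 0.03 m and angle between cup_top_center's own z axis and vertical below 0.2 rad and x of screwdriver_center in the frame of case between -0.085 and 0 m and y of screwdriver_center in the frame of case between -0.03 and 0.03 m and angle between the y axis of screwdriver_center and the y axis of case, either way round below 0.2 rad and distance of each of cup_mid_center, cup_low_center from where it was at the start of the episode below 0.03 m and angle between each of cup_mid_center, cup_low_center's own z axis and vertical below 0.15 rad and horizontal distance between cup_mid_center and cup_low_center below 0.006 m and value of joint lid below 0.05 rad and linear speed of each of cup_top, screwdriver below 0.02 m/s); the robot touches nothing.
It fails at once if the second cup is lifted along with the top one (by more than 15 mm) (height (world z) of cup_mid_center above 0.05 m).
It fails at once if the cup is dropped (falls free at over 0.9 m/s) (linear speed of cup_top above 0.9 m/s and contact force between the fingers and cup_top below 0.05 N).
It fails at once if the screwdriver is dropped (falls free at over 0.9 m/s) (linear speed of screwdriver above 0.9 m/s and contact force between the fingers and screwdriver below 0.05 N).
It fails at once if the reel or the glue bottle on the board is shifted by more than 40 mm (distance of any of solder_reel, glue_bottle from where it was at the start of the episode above 0.04 m).
It also fails if it takes over 72 s, if anything falls off the work surface, if the arm or the gripper's body presses on something with over 40 N, if the wrist force passes 120 N, or if a joint passes its speed limit or range.

### The arm

A 6-joint arm with a two-finger parallel gripper is mounted at the origin on a cart in front of the work surface, level with it; the furniture and walls round the work are solid. World frame = base frame: x ahead of the robot, y to its left, z up, the work surface at z = 0. Lengths are in m, angles in rad, forces in N, time in s.
With the tool pointing down it reaches from about 0.375 to 0.925 m from the base axis. Payload 5.7 kg.
Tool frame: the origin (TCP) lies midway between the tips of the shut fingers; the grasp point (between the pads) lies 19 mm behind it; x points along the fingers, y is the direction in which the jaws open and shut, and the axes are right-handed (so a half turn about x gives the same grasp; the last joint's range is limited). The gripper opens to 88 mm and grips with 3 to 60 N. Pads are 20 mm wide; open, the fingers measure 115 mm over their backs; the gripper's body (75 mm by 178 mm) begins 61 mm behind the grasp point.
Start: joints at [-1.345, 0.359, 1.51, -0, 1.272, -0.115], TCP at [0.201, -0.565, 0.188] pointing down, gripper open.
Joint ranges: [-2.97, 2.97], [-1.01, 2.36], [0.21, 2.38], [-0.96, 4.11], [0.2, 2.71], [-2.98, 2.98]. Speed limits (rad/s): [2.39, 2.39, 3.14, 3.14, 3.14, 3.14].

### API

Orientations are given as a unit quaternion [w, x, y, z].
In Python, from plant import r gives the robot as it stands.
- The arm moves only by the tool jog_arm, never from a script. Its argument "targets" is text: rows parted by semicolons, each of 7 numbers parted by spaces: the shift along the tool's x, y, z in cm, then the turn, a rotation vector about the tool's x, y, z in rad, then the closure, from -1 (fully open) to 1 (shut), so that 0 is half open. A call has 1 to 20 rows; each row is the pose to reach, as a shift and turn from the pose commanded when the call began, along the tool's axes at that moment; what a row does not reach only later rows make up. A row lasts 1/10 s, in which the tool goes at most 50 mm and 8.59 degrees, less where a joint would pass 70% of its speed; a pose out of reach is approached as far as the arm can. A call with a gripper value outside its range is refused whole. The fingers move at their own pace and stop on an object; the grip force is fixed at half the most. Time passes only in rows, so rows that repeat a pose let the fingers close. It gives the time, the measured TCP pose, the force and the opening at its end, in the units of the state.
- r.state(): the state, without advancing time (a new reading comes with each control period).
- r.camera(name): name is "scene" or "top"; returns (picture, depth): 384x512x3 uint8, blue, green, red; 384x512 float32, m along the optical axis (not along the pixel's ray), 0 where there is no reading.
- r.camera_info(name): a dict with "intrinsics" (3x3 intrinsics, pixels), "rvec" (rotation vector, rad) and "tvec" (3), from world to camera coordinates, as OpenCV has them. Camera axes: x right, y down, z forward; pixel columns grow to the right and rows downward; lengths in m; the calibration is good to about 2 mm. A picture is of the moment at which its call begins. camera_info takes no time and is no camera call.
- r.finish_job(): hands the job in, once; it reports no verdict.
The state is a dict: "t": time; "q": joint angles; "joint_velocities": joint speeds; "effort": joint torques, N m; "eef_pos": TCP position; "ee_rot": TCP orientation; "contact_force": force on the tool from outside, world axes, zero at the start; "moment": the same for the moment, N m; "gripper_width": finger opening in m.
Only numpy, scipy, OpenCV 4.12 (cv2) and the standard library are available. Lean on these libraries where they do the work, as an engineer would, in place of code of your own. Each camera call takes 0.05 s, during which the arm holds its last target.

## Working session

There is one attempt and no reset: what is moved stays moved. The work goes in short steps, Python scripts to look and compute and a tool call to move; the robot and the scene stay as the last step left them, time stands still between calls to the robot, and variables do not carry over. Pictures are saved under pics/ and viewed, and the job is handed in when it is done.

Besides the shell and the picture viewer there is one more tool, called after "Call:" as name(argument=value, ...), one argument or row to a line, values as JSON. jog_arm: Moves the arm, as the interface text tells. Its arguments: {"type":"object","properties":{"targets":{"type":"string"}},"required":["targets"]}

```bash
ls; mkdir -p pics; cat > h.py <<'E'
import numpy as np, cv2
from plant import r
from scipy.spatial.transform import Rotation as R
def cam(n,tag):
    p,d=r.camera(n); cv2.imwrite(f'pics/{tag}.png',p); np.save(f'pics/{tag}.npy',d); return p,d
def info(n):
    i=r.camera_info(n); return np.array(i['intrinsics']),R.from_rotvec(np.array(i['rvec']).ravel()).as_matrix(),np.array(i['tvec']).ravel()
def cloud(n,d):
    K,Rm,t=info(n); v,u=np.indices(d.shape)
    P=np.stack([(u-K[0,2])/K[0,0]*d,(v-K[1,2])/K[1,1]*d,d],-1)
    return (P-t)@Rm
def proj(n,X):
    K,Rm,t=info(n); c=Rm@np.asarray(X)+t; c=K@c; return c[:2]/c[2]
def st():
    s=r.state(); q=s['ee_rot']; M=R.from_quat([q[1],q[2],q[3],q[0]]).as_matrix()
    print('t',s['t'],'pos',np.round(s['eef_pos'],4),'w',s['gripper_width'],'F',np.round(s['contact_force'],1)); print(np.round(M,3)); return s,M
E
python3 - <<'E'
from h import *
np.set_printoptions(suppress=True)
for n in('scene','top'):
    cam(n,n+'0'); K,Rm,t=info(n); print(n,K,'pos',-Rm.T@t,'axis',Rm[2])
st(); print(r.state()['q'])
E
```

```text
pics
scene [[405.7614386    0.         253.98457115]
 [  0.         405.7614386  190.96424405]
 [  0.           0.           1.        ]] pos [-0.27870618  0.59540738  0.98561709] axis [ 0.56570627 -0.45328281 -0.68884767]
top [[466.56931523   0.         250.25989494]
 [  0.         466.56931523 198.41706446]
 [  0.           0.           1.        ]] pos [ 0.21863227 -0.03327516  1.63315032] axis [ 0.16737118 -0.00188411 -0.98589215]
t 0.1 pos [ 0.2004 -0.5649  0.1869] w 0.08793308992451551 F [0.1 0.5 0.1]
[[-0.     0.334 -0.942]
 [ 0.002 -0.942 -0.334]
 [-1.    -0.002 -0.   ]]
[-1.34512637  0.35943494  1.51129129 -0.00002802  1.27250729 -0.11509319]
```

View pics/scene0.png

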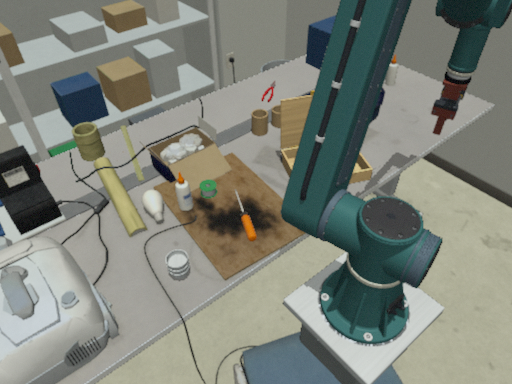

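View pics/top0.png

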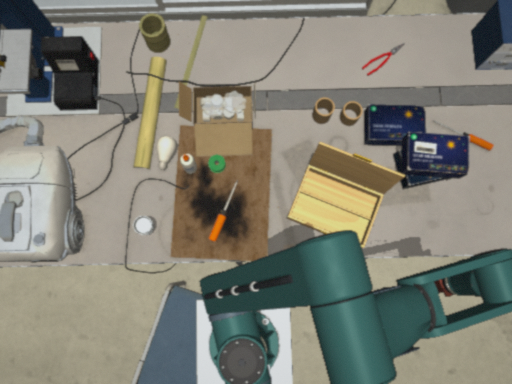

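The top view shows the cup stack near (145,225), the screwdriver from (237,183) to (213,238), and the open case near (340,195). The scene view shows the stack at (177,262), the screwdriver at (247,220), and the case at (325,150), partly hidden by the arm. I'll measure with depth next.

```bash
python3 - <<'E'
from h import *
np.set_printoptions(suppress=True,precision=4)
out=[]
for n,boxes in (('top',[(125,205,165,245),(195,170,255,250),(280,135,410,245)]),('scene',[(155,240,200,285),(225,180,270,250),(270,80,380,190)])):
    p=cv2.imread(f'pics/{n}0.png'); d=np.load(f'pics/{n}0.npy'); C=cloud(n,d)
    for k,(a,b,c,e) in enumerate(boxes):
        im=p[b:e,a:c]; s=min(790//(c-a),590//(e-b)); cv2.imwrite(f'pics/z_{n}{k}.png',cv2.resize(im,None,fx=s,fy=s,interpolation=cv2.INTER_CUBIC)); print(n,k,s)
    a,b,c,e=boxes[0]; P=C[b:e,a:c].reshape(-1,3); z=P[:,2]
    print(n,'cup zmax',np.percentile(z,99.5), 'desk',np.median(z)); Q=P[(z>0.055)&(z<.085)]; print('rim bbox',Q.min(0),Q.max(0),len(Q)); Q=P[(z>0.064)&(z<.08)];
    # circle fit rim
    A=np.c_[2*Q[:,:2],np.ones(len(Q))]; s=np.linalg.lstsq(A,(Q[:,:2]**2).sum(1),rcond=None)[0]; print('circ',s[:2],np.sqrt(s[2]+s[:2]@s[:2]),len(Q))
    # orange
    a,b,c,e=boxes[1]; hsv=cv2.cvtColor(p[b:e,a:c],cv2.COLOR_BGR2HSV); m=(hsv[...,0]<18)&(hsv[...,1]>190)&(hsv[...,2]>150); P=C[b:e,a:c][m]
    mu=P.mean(0); u,s,vt=np.linalg.svd(P-mu,full_matrices=False); pr=(P-mu)@vt[0]; print('handle n',len(P),'mean',mu,'dir',vt[0],'ext',pr.min(),pr.max(),'z95',np.percentile(P[:,2],95))
    print(' ends',mu+vt[0]*pr.min(),mu+vt[0]*pr.max())
E
```

```text
top 0 14
top 1 7
top 2 5
top cup zmax 0.07539288961187243 desk 0.0021714365345131036
rim bbox [0.3735 0.2988 0.055 ] [0.4331 0.361  0.0786] 186
circ [0.404  0.3293] 0.02952016189010534 67
handle n 196 mean [0.3903 0.0805 0.0473] dir [-0.1106 -0.0702  0.9914] ext -0.02773838899175084 1.5991378056764909 z95 0.04632367577913402
 ends [0.3934 0.0824 0.0198] [ 0.2135 -0.0318  1.6327]
scene 0 13
scene 1 8
scene 2 5
scene cup zmax 0.8763039026047366 desk 0.0012820569763323216
rim bbox [0.3716 0.3012 0.0551] [0.4367 0.3636 0.0747] 264
circ [0.4036 0.3324] 0.03011138994095672 111
handle n 183 mean [0.3782 0.0932 0.0489] dir [-0.5403  0.4063  0.7369] ext -0.06222614091688866 1.2492511854615183 z95 0.04422896180382941
 ends [0.4118 0.0679 0.003 ] [-0.2968  0.6007  0.9694]
```

```bash
python3 - <<'E'
from h import *
np.set_printoptions(suppress=True,precision=4)
C={};I={}
for n,(a,b,c,e) in (('top',(195,170,255,250)),('scene',(225,180,270,250))):
    p=cv2.imread(f'pics/{n}0.png'); d=np.load(f'pics/{n}0.npy'); c3=cloud(n,d); C[n]=c3
    hsv=cv2.cvtColor(p[b:e,a:c],cv2.COLOR_BGR2HSV); m=(hsv[...,0]<18)&(hsv[...,1]>190)&(hsv[...,2]>150)&(d[b:e,a:c]>0); P=c3[b:e,a:c][m]; P=P[(P[:,2]>.018)&(P[:,2]<.06)]
    v=P[:,:2]; mu=np.median(v,0); l=cv2.fitLine(v.astype(np.float32),cv2.DIST_HUBER,0,.001,.001).ravel(); pr=(v-l[2:])@l[:2]; print(n,len(P),l,'ends',l[2:]+l[:2]*pr.min(),l[2:]+l[:2]*pr.max(),'z',np.percentile(P[:,2],[5,50,95]))
# case: rim points z ~.052 and lid
n='top'; c3=C[n][135:245,280:410].reshape(-1,3)
Q=c3[(c3[:,2]>.044)&(c3[:,2]<.06)]; print('rim z n',len(Q)); print(cv2.minAreaRect(Q[:,:2].astype(np.float32)))
Q2=c3[(c3[:,2]>.1)&(c3[:,2]<.3)]; print('lid',len(Q2),Q2.min(0),Q2.max(0))
mu=Q2.mean(0); print('n',np.linalg.svd(Q2-mu,full_matrices=False)[2][2],mu)
np.save('pics/rim.npy',Q)
# top-down height map
g=np.zeros((500,500),np.float32)
a=C[n].reshape(-1,3); ok=(a[:,2]>-.01)&(a[:,2]<.4)
for X in a[ok]:
    i=int((0.85-X[0])/.0015); j=int((0.45-X[1])/.0015)
    if 0<=i<500 and 0<=j<500: g[i,j]=max(g[i,j],X[2])
im=cv2.applyColorMap(np.clip(g/.2*255,0,255).astype(np.uint8),cv2.COLORMAP_JET); im=cv2.dilate(im,np.ones((2,2)));cv2.imwrite('pics/hm.png',im[:,:])
E
```

```text
top 195 [ 0.9181 -0.3964  0.3912  0.081 ] ends [0.3493 0.0991] [0.434  0.0626] z [0.0328 0.0392 0.0461]
scene 178 [ 0.9207 -0.3902  0.3735  0.0932] ends [0.3476 0.1042] [0.4321 0.0684] z [0.033  0.0394 0.0438]
rim z n 727
((0.5321609973907471, -0.4017323851585388), (0.35017794370651245, 0.40192627906799316), 66.16903686523438)
lid 2069 [ 0.4954 -0.5699  0.1001] [ 0.6798 -0.2445  0.2719]
n [-0.9574  0.1882 -0.2191] [ 0.5649 -0.3939  0.1818]
```

View pics/hm.png

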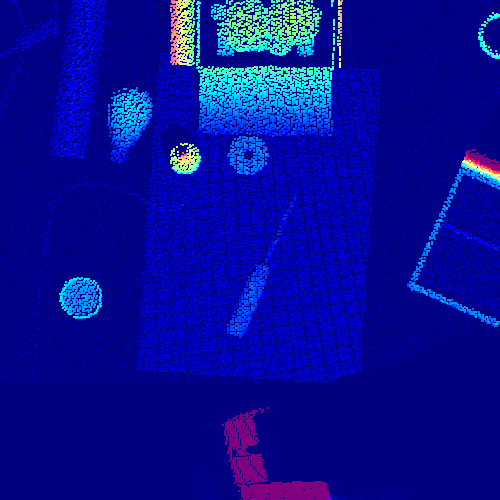

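View pics/z_top2.png

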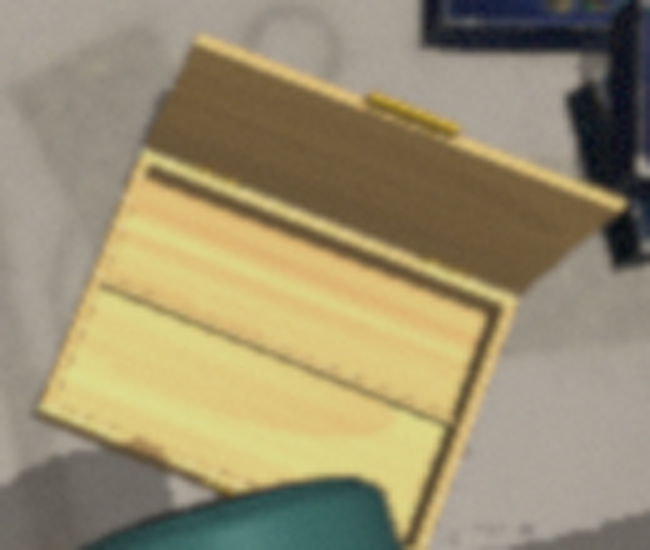

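View pics/z_scene2.png

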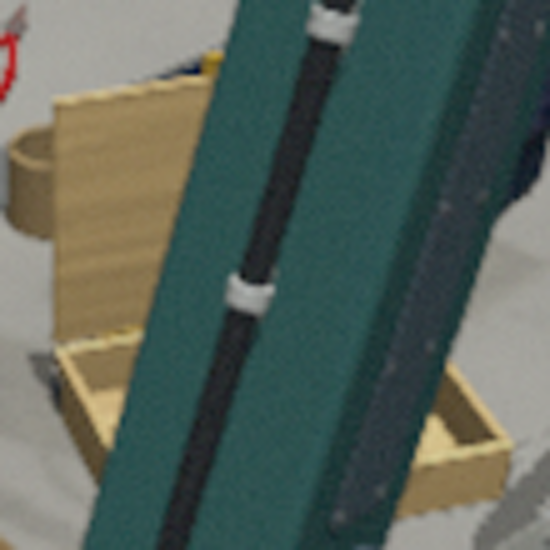

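View pics/z_scene0.png

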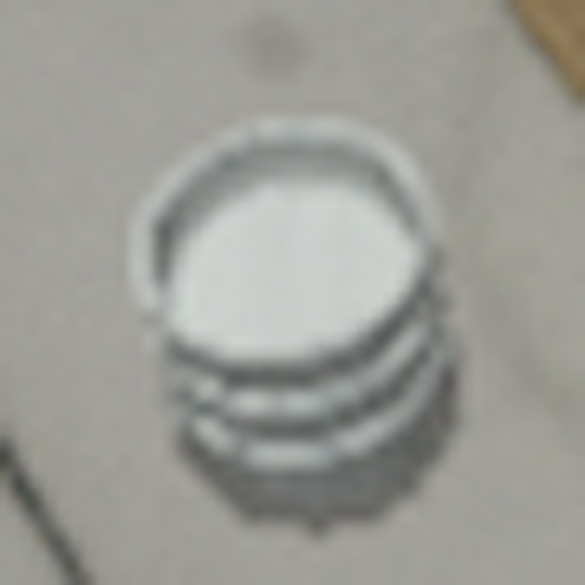

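View pics/z_top1.png

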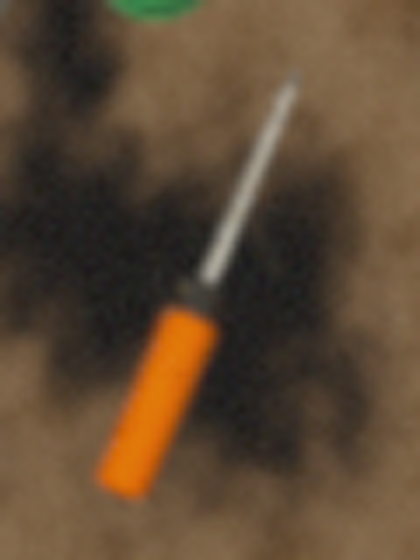

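```bash
cat >> h.py <<'E'
def ray(n,uv,z):
    K,Rm,t=info(n); d=Rm.T@np.linalg.solve(K,[uv[0],uv[1],1]); c=-Rm.T@t; return c+d*(z-c[2])/d[2]
E
python3 - <<'E'
from h import *
np.set_printoptions(suppress=True,precision=4)
px=[(309.6,165.4),(383.6,195),(287.6,217)]
W=[ray('top',p,.052) for p in px]
for w in W: print(w)
print(np.linalg.norm(W[0]-W[1]),np.linalg.norm(W[0]-W[2]))
yv=W[0]-W[1]; xv=W[0]-W[2]; a1=np.arctan2(-yv[0],yv[1]); a2=np.arctan2(xv[1],xv[0]); print('yaw',a1,a2)
c=(W[1]+W[2])/2; print('ctr',c)
# refine on depth rim points inside: fit to rim rectangle
d=np.load('pics/top0.npy'); P=cloud('top',d)[135:250,270:410].reshape(-1,3); P=P[(P[:,2]>.045)&(P[:,2]<.058)]
def loc(p,P):
    ca,sa=np.cos(p[2]),np.sin(p[2]); v=P[:,:2]-p[:2]; return np.c_[v@[ca,sa],v@[-sa,ca]]
from scipy.optimize import least_squares
p0=np.r_[c[:2],(a1+a2)/2]
for it in range(4):
    L=loc(p0,P); band=(np.abs(L[:,0])<.112)&(np.abs(L[:,1])<.15)&~((np.abs(L[:,0])<.08)&(np.abs(L[:,1])<.12)); Q=P[band]
    def f(p):
        L=loc(p,Q); dx=np.abs(np.abs(L[:,0])-.095); dy=np.abs(np.abs(L[:,1])-.135); return np.maximum(np.minimum(dx,dy),0)
    s=least_squares(f,p0,loss='soft_l1',f_scale=.003); p0=s.x
print('fit',p0,len(Q),np.median(f(p0)),np.median(Q[:,2]))
p=p0;ca,sa=np.cos(p[2]),np.sin(p[2])
# lid
A=cloud('top',d)[130:230,290:410].reshape(-1,3); L=loc(p,A); m=(A[:,2]>.08)&(A[:,2]<.3)&(np.abs(L[:,1])<.12)&(np.abs(L[:,0]-.1)<.1); l=cv2.fitLine(np.c_[L[m,0],A[m,2]].astype(np.float32),cv2.DIST_HUBER,0,.001,.001).ravel(); print('lid',m.sum(),l,'angle',np.arctan2(abs(l[1]),-l[0]*np.sign(l[1])), 'zmax',A[m,2].max())
im=cv2.imread('pics/top0.png'); im2=cv2.imread('pics/scene0.png')
def w(x,y,z): return np.array([p[0]+ca*x-sa*y,p[1]+sa*x+ca*y,z])
sd=np.array([.4542,.056]); dr=np.array([.919,-.394])
for n,I in(('top',im),('scene',im2)):
    I=cv2.resize(I,None,fx=4,fy=4,interpolation=cv2.INTER_CUBIC)
    def pt(X,col):
        u=proj(n,X)*4+1.5; cv2.circle(I,tuple(int(v) for v in u),2,col,-1)
    for s in np.linspace(-1,1,60):
        for k in(-1,1):
            pt(w(k*.099,s*.139,.052),(0,0,255)); pt(w(s*.099,k*.139,.052),(0,0,255))
        pt(np.r_[sd+dr*s*.115,.026],(255,0,0))
    for t in np.linspace(0,6.28,60): pt([.404+.032*np.cos(t),.3305+.032*np.sin(t),.070],(0,0,255))
    B={'top':[(480,640,1120,1000),(1080,500,1680,1000)],'scene':[(560,680,1160,1180),(1040,360,1560,800)]}[n]
    for i,(a,b,c_,e) in enumerate(B): cv2.imwrite(f'pics/ov_{n}{i}.png',I[b:e,a:c_])
E
```

```text
[ 0.5983 -0.2455  0.052 ]
[ 0.4874 -0.4951  0.052 ]
[ 0.4195 -0.1621  0.052 ]
0.273064412965345 0.1972698616417513
yaw -0.41822441422661044 -0.43650215928327
ctr [ 0.4534 -0.3286  0.052 ]
fit [ 0.4556 -0.3279 -0.4155] 584 0.002393717626306323 0.05167689726180257
lid 1759 [0.1122 0.9937 0.1129 0.1844] angle 1.6832492 zmax 0.2719246307844143
```

```bash
cd pics; python3 -c "
import cv2,numpy as np
a=[cv2.resize(cv2.imread(f),(400,300)) for f in('ov_top0.png','ov_top1.png','ov_scene0.png','ov_scene1.png')]
cv2.imwrite('ov.png',np.vstack([np.hstack(a[:2]),np.hstack(a[2:])]))"
```

```text
(no output)
```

View pics/ov.png

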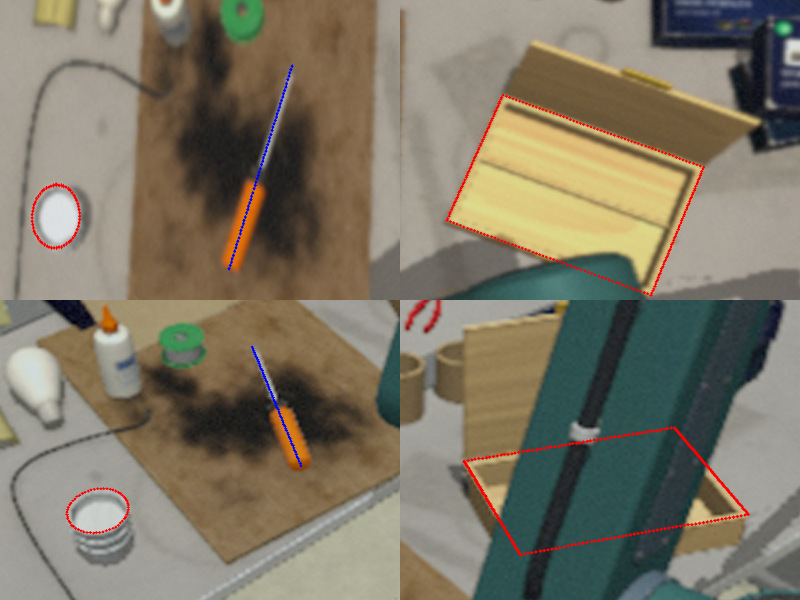

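Both overlays match: the case rim, the screwdriver axis (about 2 mm too far to the left) and the cup rim. The case is at (0.4556, -0.3279) with yaw -0.4155, and the measured heights agree (rim 0.052, cup top 0.070, handle top 0.041). I'll raise the tool first and turn its jaws to line up with the case.

Call:
jog_arm(
  targets="-15 0 0 0.756 0 0 -1;-15 0 0 0.756 0 0 -1;-15 0 0 0.756 0 0 -1;-15 0 0 0.756 0 0 -1;-15 0 0 0.756 0 0 -1;-15 0 0 0.756 0 0 -1;-15 0 0 0.756 0 0 -1;-15 0 0 0.756 0 0 -1",
)

```text
t: 0.9
eef_pos: [0.2005, -0.5651, 0.3369]
ee_rot: [0.145, -0.692, 0.144, 0.692]
contact_force: [-0.2, 0.5, -0.1]
gripper_width: 0.0874
```

```bash
cat >> h.py <<'E'
CX=np.array([.915,-.4037,0]);CY=np.array([.4037,.915,0]);C0=np.array([.4556,-.3279,0])
def case(x,y,z): return C0+CX*x+CY*y+np.array([0,0,z])
def go(*Ws):
    s,M=st()
    for W in Ws: print('shift cm',np.round((np.asarray(W)-s['eef_pos'])@M*100,2))
def yawturn(psi):
    s,M=st(); a=np.arctan2(M[1,1],M[0,1]); d=(psi-a+np.pi)%(2*np.pi)-np.pi; print('jaw',a,'turn tool x by',-d,'or',-(d-np.sign(d)*np.pi))
E
python3 - <<'E'
from h import *
go([.46,-.2,.33],[.404,.331,.25],[.404,.331,.12]); yawturn(-1.986)
E
```

```text
t 0.9 pos [ 0.2005 -0.5651  0.3369] w 0.08741293264456827 F [-0.2  0.5 -0.1]
[[-0.    -0.401 -0.916]
 [ 0.001 -0.916  0.401]
 [-1.    -0.001  0.001]]
shift cm [  0.74 -43.85  -9.15]
shift cm [  8.81 -90.25  17.25]
shift cm [ 21.81 -90.23  17.24]
t 0.9 pos [ 0.2005 -0.5651  0.3369] w 0.08741293264456827 F [-0.2  0.5 -0.1]
[[-0.    -0.401 -0.916]
 [ 0.001 -0.916  0.401]
 [-1.    -0.001  0.001]]
jaw -1.9830598609245509 turn tool x by 0.0029401390754490997 or -3.138652514514344
```

Call:
jog_arm(
  targets="0.7 -43.8 -9.2 0 0 0 -1;0.7 -43.8 -9.2 0 0 0 -1;0.7 -43.8 -9.2 0 0 0 -1;0.7 -43.8 -9.2 0 0 0 -1;0.7 -43.8 -9.2 0 0 0 -1;0.7 -43.8 -9.2 0 0 0 -1;0.7 -43.8 -9.2 0 0 0 -1;0.7 -43.8 -9.2 0 0 0 -1;0.7 -43.8 -9.2 0 0 0 -1;8.8 -90.2 17.2 0 0 0 -1;8.8 -90.2 17.2 0 0 0 -1;8.8 -90.2 17.2 0 0 0 -1;8.8 -90.2 17.2 0 0 0 -1;8.8 -90.2 17.2 0 0 0 -1;8.8 -90.2 17.2 0 0 0 -1;8.8 -90.2 17.2 0 0 0 -1;8.8 -90.2 17.2 0 0 0 -1;8.8 -90.2 17.2 0 0 0 -1;8.8 -90.2 17.2 0 0 0 -1;8.8 -90.2 17.2 0 0 0 -1",
)

```text
t: 2.9
eef_pos: [0.406, 0.3319, 0.249]
ee_rot: [0.145, -0.692, 0.144, 0.692]
contact_force: [1.4, -0.8, 0.1]
gripper_width: 0.0883
```

```bash
python3 - <<'E'
from h import *
go([.404,.331,.12],[.404,.331,.075])
p,d=cam('scene','scene1'); cv2.imwrite('pics/s1.png',cv2.resize(p[60:300,80:400],None,fx=2.4,fy=2.4))
p,d=cam('top','top1'); cv2.imwrite('pics/t1.png',cv2.resize(p[130:260,270:410],None,fx=4,fy=4,interpolation=cv2.INTER_CUBIC))
E
```

```text
t 2.9 pos [0.406  0.3319 0.249 ] w 0.08832761939318731 F [ 1.4 -0.8  0.1]
[[-0.001 -0.4   -0.916]
 [ 0.    -0.916  0.4  ]
 [-1.     0.     0.001]]
shift cm [12.9   0.16  0.14]
shift cm [17.4   0.16  0.13]
```

View pics/s1.png

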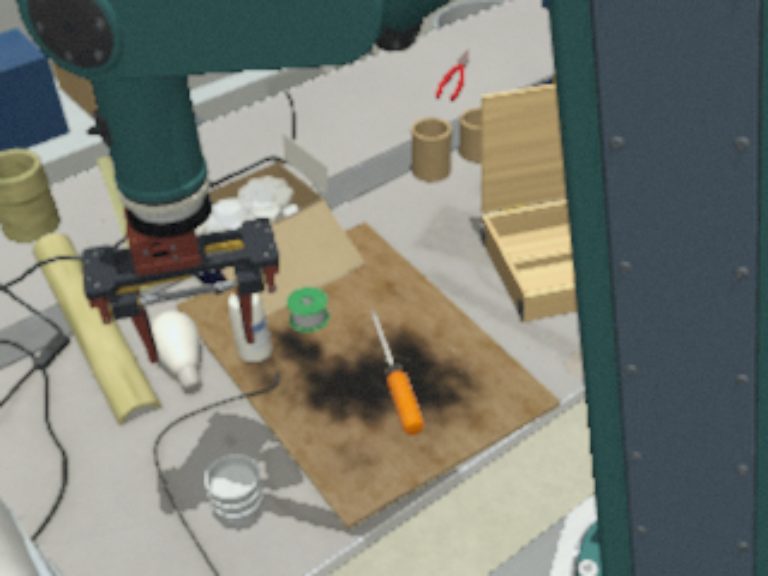

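View pics/t1.png

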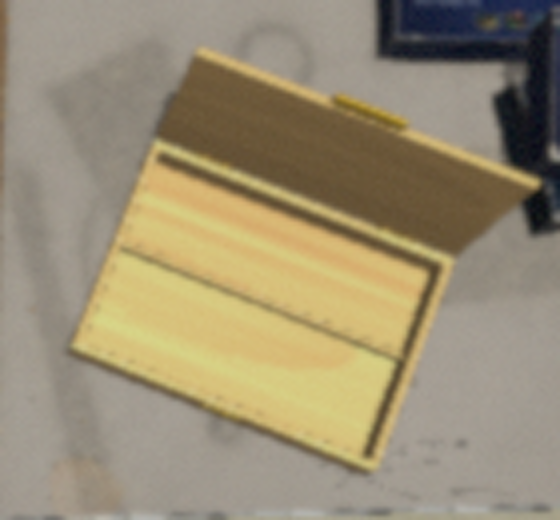

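The scene view shows the gripper above the stack (cup rim near (235,475)), with the long side of its body along the jaws. The top view now shows the whole case, corners at (155,145), (455,260), (375,468) and (70,350) in the crop. I'll refit the case and go on down.

```bash
python3 - <<'E'
from h import *
np.set_printoptions(suppress=True,precision=4)
for px in [(155,145),(455,258),(375,468),(72,350)]: 
    w=ray('top',(270+(px[0]-1.5)/4,130+(px[1]-1.5)/4),.052); v=w-C0; print(w,v@CX,v@CY)
E
```

```text
[ 0.5967 -0.2412  0.052 ] 0.09410033605890396 0.13630499465618173
[ 0.4905 -0.4945  0.052 ] 0.09915008428133576 -0.13836776792496805
[ 0.3124 -0.414   0.052 ] -0.09631126054734915 -0.1365789402959711
[ 0.4191 -0.1622  0.052 ] -0.10031143285361879 0.1368814200479776
```

Call:
jog_arm(
  targets="8 0.2 0.1 0 0 0 -1;13 0.2 0.1 0 0 0 -1;13 0.2 0.1 0 0 0 -1;13 0.2 0.1 0 0 0 -1;13 0.2 0.1 0 0 0 -1;13 0.2 0.1 0 0 0 -1",
)

```text
t: 3.6
eef_pos: [0.407, 0.3284, 0.1217]
ee_rot: [-0.147, 0.693, -0.145, -0.691]
contact_force: [0.8, 0.6, 0.2]
gripper_width: 0.0876
```

```bash
python3 - <<'E'
from h import *
p,d=cam('scene','scene2'); cv2.imwrite('pics/s2.png',cv2.resize(p[150:300,110:260],None,fx=4,fy=4,interpolation=cv2.INTER_CUBIC))
go([.404,.331,.12],[.404,.331,.056])
E
```

```text
t 3.65 pos [0.4071 0.3286 0.1219] w 0.08795289674557126 F [ 0.2 -0.3  0.3]
[[ 0.003 -0.403 -0.915]
 [ 0.002 -0.915  0.403]
 [-1.    -0.003 -0.002]]
shift cm [ 0.19 -0.09  0.38]
shift cm [ 6.59 -0.07  0.39]
```

View pics/s2.png

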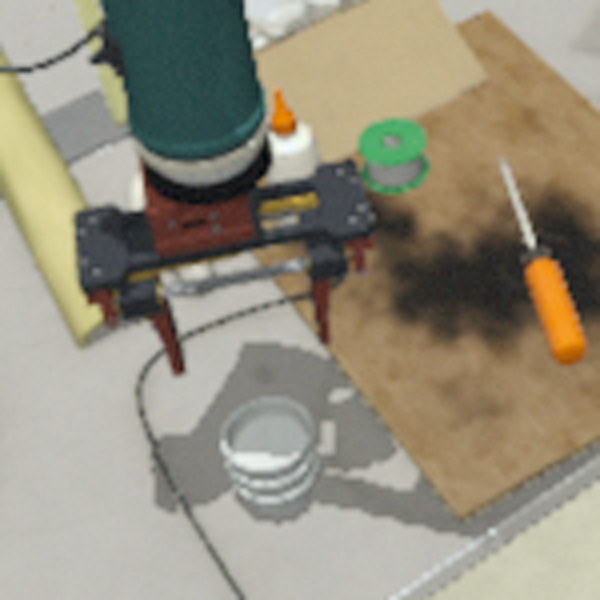

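The scene crop shows both fingers above the stack, at about (175,370) and (322,340), with the cup rim at (270,430). I'll go down in two stages.

Call:
jog_arm(
  targets="3 -0.1 0.4 0 0 0 -1;4 -0.1 0.4 0 0 0 -1;4 -0.1 0.4 0 0 0 -1;4 -0.1 0.4 0 0 0 -1;4 -0.1 0.4 0 0 0 -1",
)

```text
t: 4.15
eef_pos: [0.4029, 0.3309, 0.0808]
ee_rot: [-0.146, 0.692, -0.145, -0.691]
contact_force: [0.4, -0.8, -0.3]
gripper_width: 0.0881
```

```bash
python3 - <<'E'
from h import *
p,d=cam('scene','scene3'); cv2.imwrite('pics/s3.png',cv2.resize(p[200:300,130:230],None,fx=6,fy=6,interpolation=cv2.INTER_CUBIC))
go([.404,.331,.056])
E
```

```text
t 4.2 pos [0.4028 0.3308 0.0808] w 0.08767819540137842 F [ 0.2 -0.2  0.2]
[[ 0.002 -0.403 -0.915]
 [ 0.001 -0.915  0.403]
 [-1.    -0.002 -0.001]]
shift cm [ 2.48 -0.06 -0.1 ]
```

View pics/s3.png

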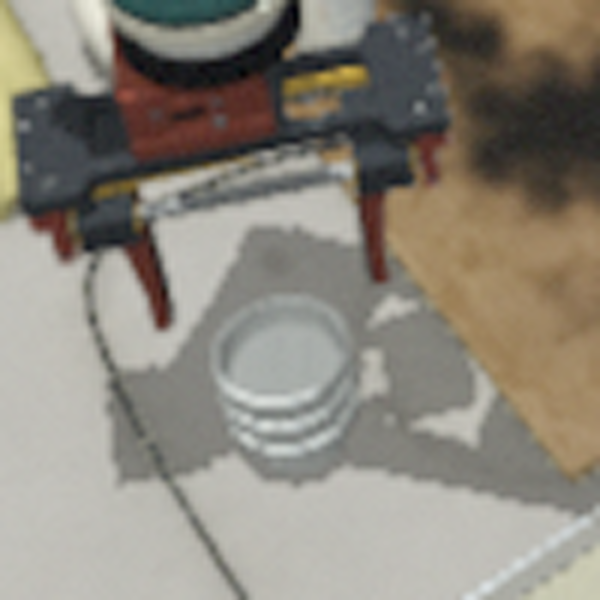

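```bash
python3 - <<'E'
from h import *
np.set_printoptions(suppress=True,precision=4)
T=np.array([.4028,.3308,.0808]); yv=np.array([-.403,-.915,0])
for nm,X in(('tcp',T),('fa',T+.044*yv),('fb',T-.044*yv),('rimc',[.404,.331,.070])): print(nm,(proj('scene',X)-[130,200])*6+2.5)
d=np.load('pics/scene3.npy');C=cloud('scene',d)
for u,v in((160,322),(160,310),(377,275),(377,262),(283,395),(283,300),(215,350),(352,345)): 
    U,V=130+u//6,200+v//6; print((u,v),C[V-1:V+2,U-1:U+2].reshape(-1,3)[[1,3,4,5,7]])
E
```

```text
tcp [278.0426 333.6233]
fa [372.2002 312.8344]
fb [182.5039 354.7172]
rimc [279.6286 346.4977]
(160, 322) [[0.4128 0.3791 0.1249]
 [0.4142 0.382  0.1216]
 [0.4118 0.3802 0.1224]
 [0.4131 0.3772 0.1186]
 [0.4109 0.3812 0.1199]]
(160, 310) [[0.4122 0.3778 0.1329]
 [0.4129 0.3809 0.1305]
 [0.4141 0.378  0.127 ]
 [0.4109 0.3764 0.1287]
 [0.4128 0.3791 0.1249]]
(377, 275) [[0.3716 0.2915 0.1284]
 [0.3768 0.2925 0.12  ]
 [0.3744 0.2907 0.1208]
 [0.3719 0.289  0.1219]
 [0.3754 0.2908 0.1156]]
(377, 262) [[0.3741 0.2893 0.1329]
 [0.3724 0.2934 0.1334]
 [0.372  0.2907 0.1317]
 [0.3707 0.2885 0.1311]
 [0.3716 0.2915 0.1284]]
(283, 395) [[0.3942 0.3369 0.0543]
 [0.3935 0.3407 0.0537]
 [0.3925 0.3382 0.0526]
 [0.3902 0.3363 0.0534]
 [0.3783 0.3443 0.0684]]
(283, 300) [[0.4292 0.3132 0.0684]
 [0.4294 0.3167 0.0664]
 [0.4286 0.3141 0.0652]
 [0.4253 0.3125 0.067 ]
 [0.4287 0.3148 0.061 ]]
(215, 350) [[ 0.4242  0.3549  0.0712]
 [ 0.4797  0.3397 -0.0028]
 [ 0.4214  0.3566  0.0708]
 [ 0.4267  0.352   0.0616]
 [ 0.4198  0.3579  0.069 ]]
(352, 345) [[0.4366 0.2811 0.0015]
 [0.3857 0.307  0.0699]
 [0.4338 0.2829 0.0009]
 [0.4321 0.2805 0.0006]
 [0.4309 0.2848 0.0006]]
```

```bash
python3 - <<'E'
from h import *
np.set_printoptions(suppress=True,precision=3)
d=np.load('pics/scene3.npy');C=cloud('scene',d)
for U in (154,156,158,191,192,193,194):
    print(U,[ (v,round(float(C[v,U,2]),3)) for v in range(236,262,1)])
d=np.load('pics/top1.npy');
p,d=cam('top','top4');C=cloud('top',d);cv2.imwrite('pics/t4.png',cv2.resize(p[190:260,110:180],None,fx=8,fy=8,interpolation=cv2.INTER_CUBIC))
E
```

```text
154 [(236, 0.207), (237, 0.174), (238, 0.174), (239, 0.174), (240, 0.171), (241, 0.171), (242, 0.167), (243, 0.166), (244, 0.161), (245, 0.158), (246, 0.151), (247, 0.147), (248, 0.143), (249, 0.139), (250, 0.136), (251, 0.001), (252, 0.0), (253, 0.002), (254, 0.002), (255, 0.0), (256, -0.001), (257, -0.002), (258, -0.001), (259, -0.003), (260, -0.001), (261, -0.0)]
156 [(236, -0.002), (237, -0.001), (238, 0.004), (239, -0.001), (240, 0.0), (241, 0.002), (242, 0.001), (243, 0.144), (244, 0.15), (245, 0.151), (246, 0.147), (247, 0.141), (248, 0.138), (249, 0.137), (250, 0.133), (251, 0.127), (252, 0.125), (253, 0.122), (254, 0.12), (255, 0.0), (256, 0.003), (257, 0.001), (258, 0.002), (259, -0.0), (260, 0.002), (261, -0.002)]
158 [(236, 0.001), (237, 0.0), (238, 0.0), (239, -0.006), (240, -0.001), (241, -0.003), (242, -0.003), (243, -0.001), (244, -0.003), (245, -0.003), (246, 0.001), (247, 0.001), (248, 0.002), (249, -0.0), (250, -0.0), (251, 0.117), (252, 0.12), (253, 0.119), (254, 0.0), (255, -0.005), (256, -0.001), (257, 0.0), (258, 0.0), (259, -0.0), (260, 0.001), (261, 0.001)]
1
[... 771 characters left out ...]
8, 0.149), (239, 0.145), (240, 0.14), (241, 0.136), (242, 0.131), (243, 0.131), (244, 0.126), (245, 0.122), (246, 0.118), (247, -0.002), (248, 0.0), (249, -0.001), (250, 0.001), (251, -0.001), (252, -0.0), (253, 0.005), (254, 0.986), (255, 0.002), (256, -0.002), (257, 0.002), (258, -0.002), (259, -0.0), (260, 0.003), (261, 0.001)]
194 [(236, 0.013), (237, 0.013), (238, 0.015), (239, 0.015), (240, 0.005), (241, 0.003), (242, 0.001), (243, -0.001), (244, 0.002), (245, -0.002), (246, 0.0), (247, -0.002), (248, 0.002), (249, 0.002), (250, 0.003), (251, 0.0), (252, -0.0), (253, -0.001), (254, -0.002), (255, 0.001), (256, 0.005), (257, 0.002), (258, 0.0), (259, -0.001), (260, 0.001), (261, 0.001)]
```

View pics/t4.png

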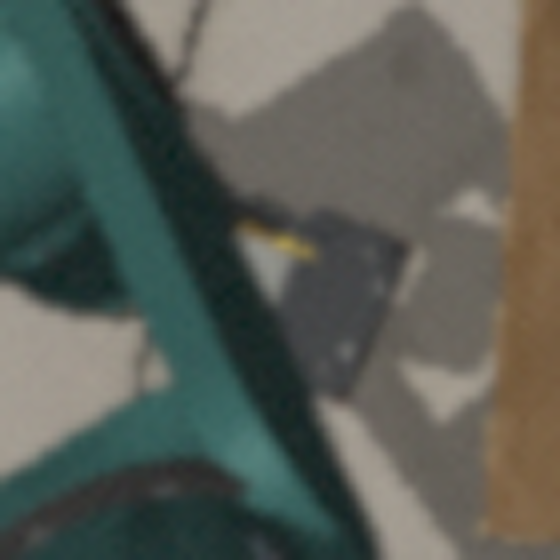

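The visible fingertips, when open, are about 36 mm above the reported TCP (depth gives 0.117 against 0.081). I'll raise the tool a little and look with the fingers partly shut and then fully shut, to see how the tips move.

Call:
jog_arm(
  targets="-3 0 0 0 0 0 -0.45;-3 0 0 0 0 0 -0.45;-3 0 0 0 0 0 -0.45;-3 0 0 0 0 0 -0.45;-3 0 0 0 0 0 -0.45;-3 0 0 0 0 0 -0.45",
)

```text
t: 4.85
eef_pos: [0.4015, 0.33, 0.109]
ee_rot: [0.145, -0.692, 0.146, 0.692]
contact_force: [0.6, -0.2, -0.6]
gripper_width: 0.0636
```

```bash
python3 - <<'E'
from h import *
st(); p,d=cam('scene','scene5'); cv2.imwrite('pics/s5.png',cv2.resize(p[190:290,130:230],None,fx=4,fy=4,interpolation=cv2.INTER_CUBIC))
E
```

```text
t 4.85 pos [0.4015 0.33   0.109 ] w 0.06363033883687491 F [ 0.6 -0.2 -0.6]
[[-0.001 -0.403 -0.915]
 [-0.001 -0.915  0.403]
 [-1.     0.001  0.001]]
```

Call:
jog_arm(
  targets="0 0 0 0 0 0 1;0 0 0 0 0 0 1;0 0 0 0 0 0 1;0 0 0 0 0 0 1;0 0 0 0 0 0 1;0 0 0 0 0 0 1;0 0 0 0 0 0 1",
)

```text
t: 5.6
eef_pos: [0.402, 0.3304, 0.1097]
ee_rot: [-0.146, 0.692, -0.146, -0.692]
contact_force: [0.1, -1.0, -0.3]
gripper_width: 0.0113
```

```bash
python3 - <<'E'
from h import *
np.set_printoptions(suppress=True,precision=3)
s,M=st(); p,d=cam('scene','scene6'); a=cv2.imread('pics/s5.png'); b=cv2.resize(p[190:290,130:230],None,fx=4,fy=4,interpolation=cv2.INTER_CUBIC)
cv2.imwrite('pics/s56.png',np.hstack([a,b]))
print((proj('scene',s['eef_pos'])-[130,190])*4+1.5)
for t in('scene5','scene6'):
    C=cloud('scene',np.load(f'pics/{t}.npy')); P=C[190:290,130:230].reshape(-1,3); T=s['eef_pos']
    m=(np.hypot(P[:,0]-T[0],P[:,1]-T[1])<.05)&(P[:,2]>.09)&(P[:,2]<.17)
    Q=P[m]; print(t,len(Q),np.sort(Q[:,2])[:12])
    L=(Q-T)@np.array([-.403,-.915,0]); 
    for lo in np.arange(.09,.17,.01):
        k=(Q[:,2]>=lo)&(Q[:,2]<lo+.01); print(round(lo,2),k.sum(), np.sort(L[k])[:1],np.sort(L[k])[-1:])
E
```

```text
t 5.6 pos [0.402 0.33  0.11 ] w 0.011311542488424066 F [ 0.1 -1.  -0.3]
[[ 0.    -0.403 -0.915]
 [ 0.    -0.915  0.403]
 [-1.    -0.     0.   ]]
[180.247 236.543]
scene5 47 [0.147 0.147 0.147 0.148 0.148 0.149 0.15  0.15  0.151 0.151 0.151 0.151]
0.09 0 [] []
0.1 0 [] []
0.11 0 [] []
0.12 0 [] []
0.13 0 [] []
0.14 7 [-0.037] [0.039]
0.15 21 [-0.039] [0.041]
0.16 19 [-0.039] [0.041]
0.17 0 [] []
scene6 46 [0.144 0.145 0.146 0.147 0.147 0.149 0.149 0.15  0.15  0.15  0.151 0.151]
0.09 0 [] []
0.1 0 [] []
0.11 0 [] []
0.12 0 [] []
0.13 0 [] []
0.14 9 [-0.014] [0.013]
0.15 18 [-0.013] [0.015]
0.16 19 [-0.014] [0.013]
0.17 0 [] []
```

View pics/s56.png

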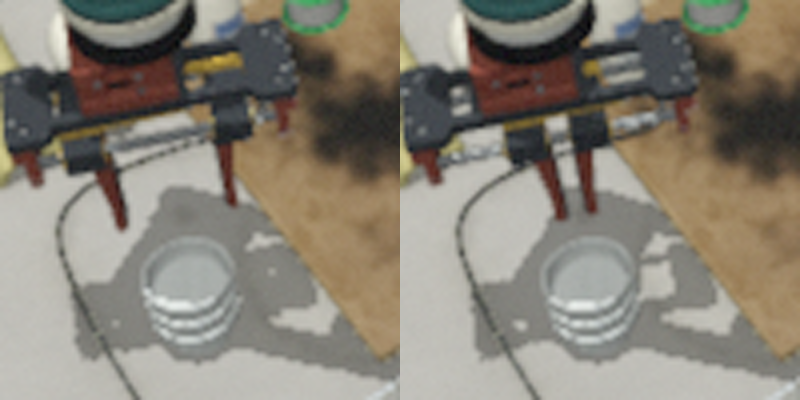

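```bash
python3 - <<'E'
from h import *
np.set_printoptions(suppress=True,precision=3)
T=np.array([.402,.3302,.11])
C=cloud('scene',np.load('pics/scene6.npy')); P=C[150:290,110:240].reshape(-1,3)
a=(P-T)@np.array([-.403,-.915,0]); b=(P-T)@np.array([-.915,.403,0]); z=P[:,2]
m=(np.abs(a)<.12)&(np.abs(b)<.08)&(z>.1)&(z<.4)
for lo in np.arange(.13,.34,.01):
    k=m&(z>=lo)&(z<lo+.01); 
    if k.sum(): print(round(lo,2),k.sum(),'a',a[k].min(),a[k].max(),'b',b[k].min(),b[k].max())
print(r.state()['q'])
E
python3 - <<'E'
import cv2;p=cv2.imread('pics/scene6.png');cv2.imwrite('pics/s6b.png',cv2.resize(p[150:290,110:240],None,fx=4,fy=4,interpolation=cv2.INTER_CUBIC))
E
```

```text
0.14 9 a -0.013706109809352121 0.013132272369185608 b 0.005497039337142235 0.011879867147199484
0.15 18 a -0.01323765362147585 0.014705828798771482 b -0.0015343520604323454 0.01479543911796752
0.16 19 a -0.013780024047026919 0.012841560723296818 b 0.007400880845902344 0.013696108441679537
0.17 20 a -0.01448903979350932 0.014477598041460425 b 0.0014781717359486433 0.013044858831575482
0.18 21 a -0.015646877718179696 0.016016659385150487 b -0.0087599332952772 0.012977812686743029
0.19 27 a -0.018236174718027704 0.016553954492068226 b 0.002829732094517304 0.014495902681475827
0.2 23 a -0.017447995811768466 0.01815686957690878 b -0.010551630042833401 0.013894480994887042
0.22 11 a -0.07645354769666145 0.07887315911238148 b 0.007394832492359741 0.03323923251411475
0.23 117 a -0.07963987387420286 0.07994985905769396 b -0.02649284319273486 0.0357946144692884
0.24 301 a -0.08427240889921381 0.08596252941691873 b -0.027491340552026313 0.03626217974349823
0.25 140 a -0.08635212909025797 0.08675520748213066 b -0.018069030631841485 0.03530379482798902
0.26 785 a -0.08839896096760382 0.08901246546797001 b -0.03511845278968213 0.034912537792625827
0.27 125 a -0.07851256180216908 0.08511033280121144 b -0.029300989417855024 0.033232298370613866
0.28 63 a -0.04012655259521394 0.017057495432406262 b 0.011188740648397035 0.022766678029626702
0.29 21 a -0.032581033429829674 0.01478755208875391 b 0.012113280163791044 0.022370334939137416
0.3 44 a -0.03996665118014878 0.016026002531461674 b 0.025686527366402968 0.034681046677148684
0.31 105 a -0.04012952585203037 0.03734532411905845 b -0.013484667699773255 0.037926674907818
0.32 166 a -0.03699322499075207 0.03688635631066683 b -0.005017617093952791 0.03933292979307792
0.33 33 a -0.021004779458827255 0.028205125953253207 b 0.014920613530109098 0.033922870637915215
[0.555 0.334 1.773 0.    1.035 2.541]
```

View pics/s6b.png

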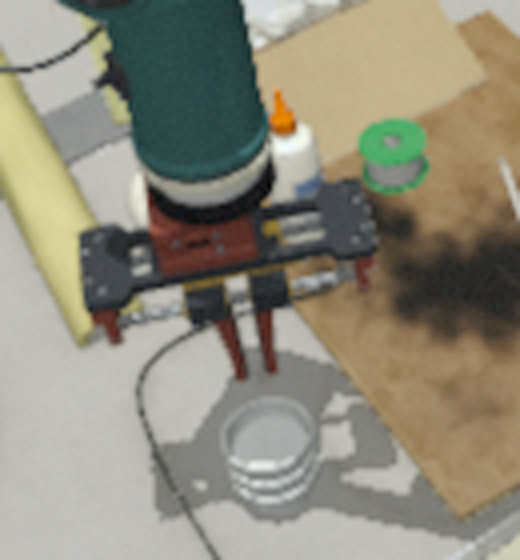

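```bash
python3 - <<'E'
from h import *
np.set_printoptions(suppress=True,precision=3)
p=cv2.imread('pics/scene0.png');cv2.imwrite('pics/s0g.png',cv2.resize(p[40:160,400:512],None,fx=5,fy=5,interpolation=cv2.INTER_CUBIC))
for n,T,(u0,u1,v0,v1) in(('scene0',[.2004,-.5649,.1869],(410,490,60,150)),('scene1',[.406,.3319,.249],(100,220,130,230)),('scene3',[.4028,.3308,.0808],(120,230,180,280))):
    C=cloud('scene',np.load(f'pics/{n}.npy'))[v0:v1,u0:u1].reshape(-1,3); m=(np.hypot(C[:,0]-T[0],C[:,1]-T[1])<.06)&(C[:,2]>.09); print(n,np.sort(C[m,2])[:10]-T[2], C[m][np.argsort(C[m,2])[:4]])
E
```

```text
scene0 [0.033 0.036 0.039 0.039 0.04  0.04  0.04  0.04  0.041 0.041] [[ 0.211 -0.618  0.22 ]
 [ 0.187 -0.517  0.223]
 [ 0.193 -0.513  0.225]
 [ 0.174 -0.517  0.226]]
scene1 [0.034 0.036 0.036 0.036 0.037 0.037 0.037 0.038 0.038 0.038] [[0.381 0.293 0.283]
 [0.415 0.379 0.285]
 [0.377 0.292 0.285]
 [0.377 0.287 0.285]]
scene3 [0.033 0.035 0.036 0.037 0.037 0.038 0.038 0.038 0.039 0.039] [[0.414 0.378 0.113]
 [0.375 0.291 0.116]
 [0.419 0.371 0.117]
 [0.376 0.294 0.118]]
```

View pics/s0g.png

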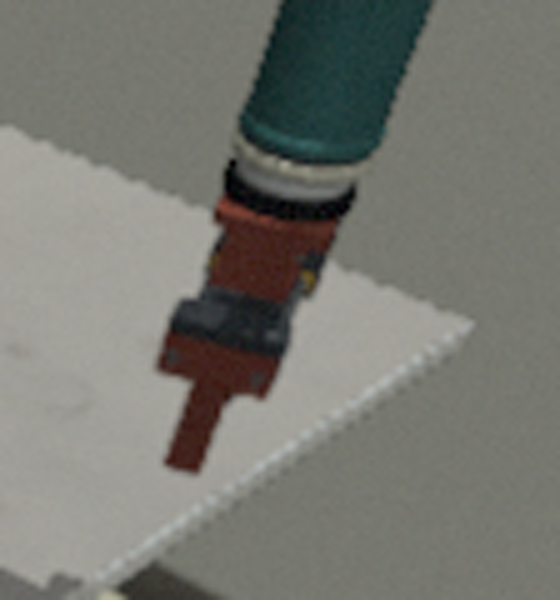

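The tips sit a steady 35 mm behind the reported TCP along the tool axis, at every height and place I've measured, and the gripper body is shifted by the same amount. Sideways it agrees. So the reported TCP is about 35 mm too low, and I'll correct for that (physical tip z = reported + 0.035). I'll open the fingers, go down around the cup, and look before closing.

Call:
jog_arm(
  targets="-1 0 0 0 0 0 -1;-1 0 0 0 0 0 -1;-1 0 0 0 0 0 -1;-1 0 0 0 0 0 -1;-1 0 0 0 0 0 -1;-1 0 0 0 0 0 -1;-1 0 0 0 0 0 -1;3 -0.1 -0.1 0 0 0 -1;5 -0.1 -0.1 0 0 0 -1;5 -0.1 -0.1 0 0 0 -1;5 -0.1 -0.1 0 0 0 -1;5 -0.1 -0.1 0 0 0 -1",
)

```text
t: 6.85
eef_pos: [0.4043, 0.3315, 0.0608]
ee_rot: [-0.146, 0.692, -0.145, -0.691]
contact_force: [-0.7, -0.2, 0.1]
gripper_width: 0.0879
```

```bash
python3 - <<'E'
from h import *
go([.404,.331,.022]); p,d=cam('scene','scene7'); cv2.imwrite('pics/s7.png',cv2.resize(p[200:300,130:230],None,fx=6,fy=6,interpolation=cv2.INTER_CUBIC))
E
```

```text
t 6.85 pos [0.4043 0.3315 0.0608] w 0.08791097305670426 F [-0.7 -0.2  0.1]
[[ 0.002 -0.403 -0.915]
 [ 0.001 -0.915  0.403]
 [-1.    -0.002 -0.001]]
shift cm [3.88 0.06 0.01]
```

View pics/s7.png

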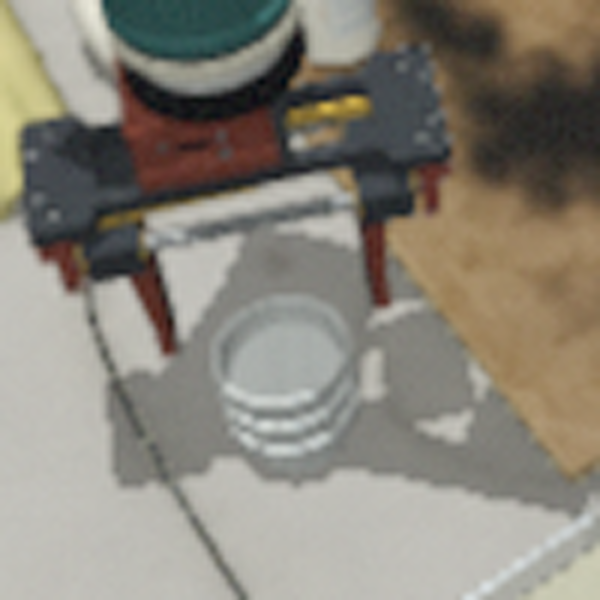

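The fingertips are at (168,352) and (382,303), still well above the rim at (283,350). I'll keep going down.

Call:
jog_arm(
  targets="2 0.1 0 0 0 0 -1;3.8 0.1 0 0 0 0 -1;3.8 0.1 0 0 0 0 -1;3.8 0.1 0 0 0 0 -1;3.8 0.1 0 0 0 0 -1",
)

```text
t: 7.4
eef_pos: [0.4039, 0.3306, 0.0229]
ee_rot: [-0.146, 0.692, -0.145, -0.691]
contact_force: [0.6, -0.0, 0.6]
gripper_width: 0.088
```

```bash
python3 - <<'E'
from h import *
np.set_printoptions(suppress=True,precision=3)
go([.404,.331,.021]); p,d=cam('scene','scene8'); cv2.imwrite('pics/s8.png',cv2.resize(p[200:300,130:230],None,fx=6,fy=6,interpolation=cv2.INTER_CUBIC))
C=cloud('scene',d)[200:300,130:230].reshape(-1,3)
a=(C-[.404,.331,0])@np.array([-.403,-.915,0]);b=(C-[.404,.331,0])@np.array([-.915,.403,0])
for sgn in(1,-1):
    m=(a*sgn>.04)&(a*sgn<.06)&(np.abs(b)<.03)&(C[:,2]>.012); print(sgn,np.sort(C[m,2])[:8])
E
```

```text
t 7.4 pos [0.404 0.331 0.023] w 0.08795554681783993 F [ 0.6 -0.   0.6]
[[ 0.002 -0.403 -0.915]
 [ 0.001 -0.915  0.403]
 [-1.    -0.002 -0.001]]
shift cm [ 0.19 -0.04  0.  ]
1 [0.057 0.06  0.061 0.061 0.062 0.065 0.067 0.068]
-1 [0.061 0.061 0.062 0.062 0.065 0.065 0.066 0.068]
```

View pics/s8.png

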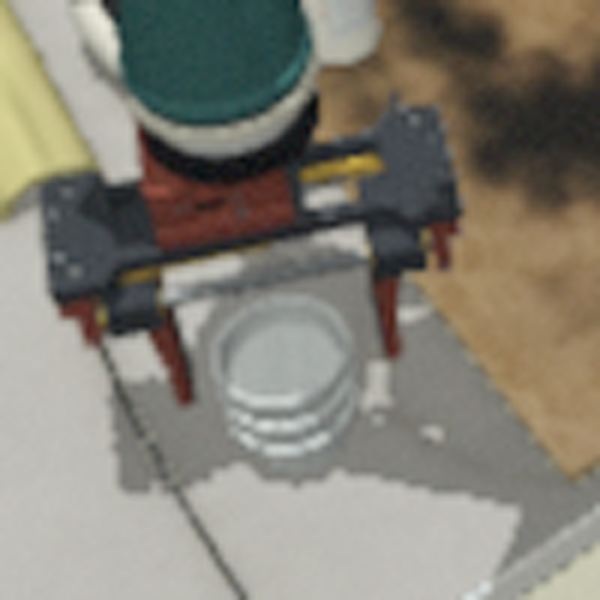

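The tips now straddle the top cup at about z = 0.058, above the second rim at 0.052. I'll close here.

Call:
jog_arm(
  targets="0.1 0 0 0 0 0 -0.4;0.1 0 0 0 0 0 -0.4;0.1 0 0 0 0 0 -0.4;0.1 0 0 0 0 0 1;0.1 0 0 0 0 0 1;0.1 0 0 0 0 0 1;0.1 0 0 0 0 0 1;0.1 0 0 0 0 0 1",
)

```text
t: 8.25
eef_pos: [0.4033, 0.3303, 0.0209]
ee_rot: [-0.146, 0.692, -0.146, -0.692]
contact_force: [0.6, 2.1, 3.4]
gripper_width: 0.0624
```

Call:
jog_arm(
  targets="-0.5 0 0 0 0 0 1;-1 0 0 0 0 0 1;-1.5 0 0 0 0 0 1;-2 0 0 0 0 0 1;-2.5 0 0 0 0 0 1;-2.5 0 0 0 0 0 1",
)

```text
t: 8.85
eef_pos: [0.4034, 0.3303, 0.0465]
ee_rot: [-0.146, 0.692, -0.145, -0.692]
contact_force: [0.0, -0.5, -1.3]
gripper_width: 0.062
```

```bash
python3 - <<'E'
from h import *
p,d=cam('scene','scene9'); cv2.imwrite('pics/s9.png',cv2.resize(p[200:300,130:230],None,fx=6,fy=6,interpolation=cv2.INTER_CUBIC)); st()
E
```

```text
t 8.9 pos [0.4032 0.3301 0.0462] w 0.06237889974899846 F [ 0.   0.2 -1.5]
[[ 0.001 -0.403 -0.915]
 [ 0.001 -0.915  0.403]
 [-1.    -0.001 -0.   ]]
```

View pics/s9.png

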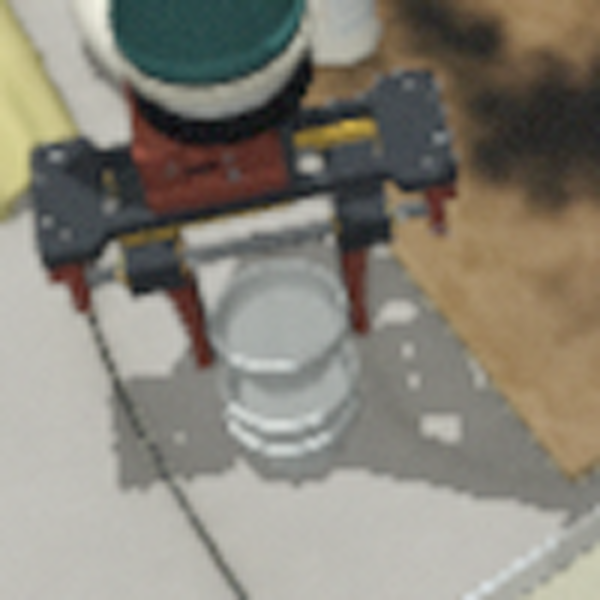

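Only the top cup came up, at (283,315). The other two are still nested at (290,400). Now I'll carry it to the rear compartment.

```bash
python3 - <<'E'
from h import *
go([.45,.05,.13],case(.05,.06,.13),case(.05,.06,-.008)); print(case(.05,.06,0))
E
```

```text
t 8.9 pos [0.4032 0.3301 0.0462] w 0.06237889974899846 F [ 0.   0.2 -1.5]
[[ 0.001 -0.403 -0.915]
 [ 0.001 -0.915  0.403]
 [-1.    -0.001 -0.   ]]
shift cm [ -8.4   23.74 -15.59]
shift cm [ -8.41  52.09 -36.34]
shift cm [  5.39  52.11 -36.34]
[ 0.525572 -0.293185  0.      ]
```

Call:
jog_arm(
  targets="-3 0 0 0 0 0 1;-6 0 0 0 0 0 1;-8.4 2 -1 0 0 0 1;-8.4 5 -3 0 0 0 1;-8.4 8.5 -5.5 0 0 0 1;-8.4 12 -8 0 0 0 1;-8.4 16 -10.5 0 0 0 1;-8.4 20 -13 0 0 0 1;-8.4 24 -15.7 0 0 0 1;-8.4 27.5 -18.3 0 0 0 1;-8.4 31 -20.9 0 0 0 1;-8.4 34.5 -23.5 0 0 0 1;-8.4 38 -26 0 0 0 1;-8.4 41.5 -28.5 0 0 0 1;-8.4 45 -31 0 0 0 1;-8.4 48 -33.3 0 0 0 1;-8.4 50.5 -35.2 0 0 0 1;-8.4 52 -36.3 0 0 0 1;-8.4 52 -36.3 0 0 0 1;-8.4 52 -36.3 0 0 0 1",
)

```text
t: 10.9
eef_pos: [0.5246, -0.2912, 0.1291]
ee_rot: [0.146, -0.691, 0.145, 0.692]
contact_force: [0.6, 0.5, -0.7]
gripper_width: 0.0626
```

```bash
python3 - <<'E'
from h import *
go(case(.05,.06,.05),case(.05,.06,-.008))
s=r.state();v=s['eef_pos']-C0; print(v@CX,v@CY)
p,d=cam('scene','scene10'); cv2.imwrite('pics/s10.png',cv2.resize(p[40:220,200:420],None,fx=3.5,fy=3.5,interpolation=cv2.INTER_CUBIC))
p,d=cam('top','top10'); cv2.imwrite('pics/t10.png',cv2.resize(p[130:260,270:410],None,fx=4,fy=4,interpolation=cv2.INTER_CUBIC))
E
```

```text
t 10.9 pos [ 0.5246 -0.2912  0.1291] w 0.06264653205873054 F [ 0.6  0.5 -0.7]
[[-0.001 -0.404 -0.915]
 [ 0.002 -0.915  0.404]
 [-1.    -0.001  0.002]]
shift cm [ 7.91  0.15 -0.18]
shift cm [13.71  0.16 -0.19]
0.048359403167367664 0.061460388828591825
```

View pics/s10.png

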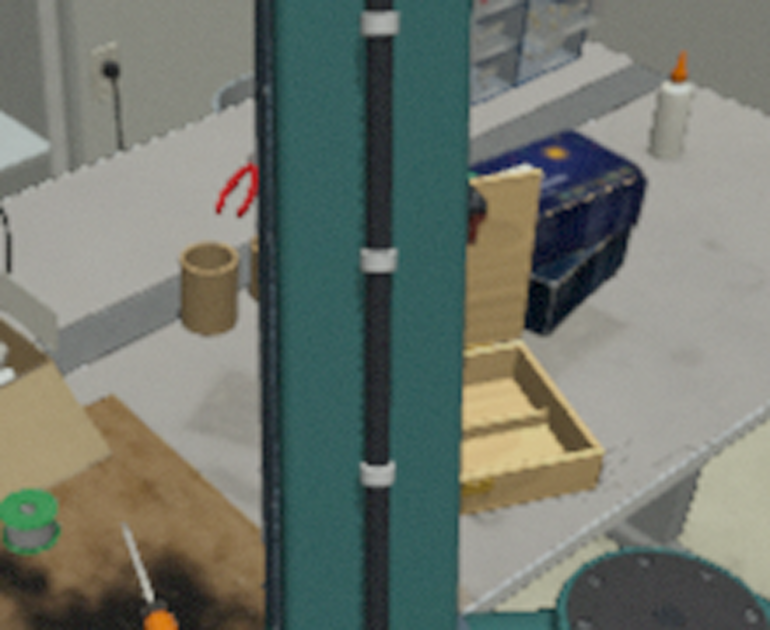

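View pics/t10.png

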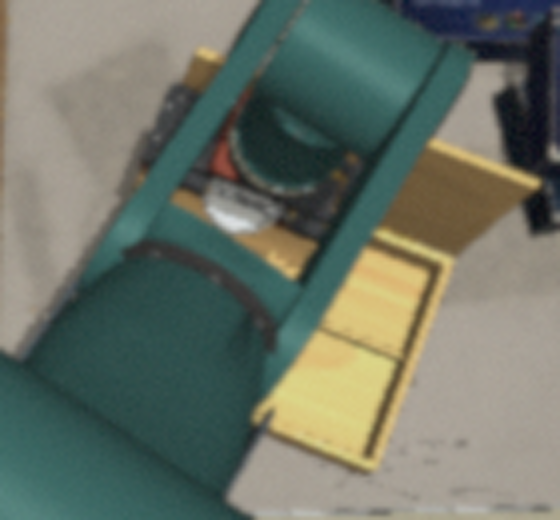

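The scene view is blocked by the arm. The top view shows the cup's rim at (240,212) in the gripper and the wrist housing at (370,80), above the lid. I'll check its clearance to the lid before lowering.

```bash
python3 - <<'E'
from h import *
np.set_printoptions(suppress=True,precision=3)
d=np.load('pics/top10.npy');C=cloud('top',d)
for u,v in((300,70),(330,40),(370,50),(370,90),(400,60),(440,60),(460,60),(420,110),(350,130),(290,160),(240,100)):
    U,V=int(270+u/4),int(130+v/4); X=C[V,U]; w=X-C0; print((u,v),'case x %.3f y %.3f z %.3f'%(w@CX,w@CY,X[2]))
d=np.load('pics/scene10.npy');C=cloud('scene',d)
W=C[40:220,200:420].reshape(-1,3);w=W-C0;x=w@CX;y=w@CY
m=(x>.06)&(x<.4)&(np.abs(y)<.2)&(W[:,2]>.15)&(W[:,2]<.6)
for lo in np.arange(.15,.6,.03):
    k=m&(W[:,2]>lo)&(W[:,2]<lo+.03); 
    if k.sum():print(round(lo,2),k.sum(),x[k].min(),x[k].max(),y[k].min(),y[k].max())
E
```

```text
(300, 70) case x 0.026 y 0.086 z 0.578
(330, 40) case x 0.044 y 0.078 z 0.589
(370, 50) case x 0.048 y 0.055 z 0.589
(370, 90) case x 0.027 y 0.046 z 0.584
(400, 60) case x 0.047 y 0.036 z 0.592
(440, 60) case x 0.058 y 0.014 z 0.588
(460, 60) case x 0.063 y 0.003 z 0.586
(420, 110) case x 0.020 y 0.017 z 0.605
(350, 130) case x 0.008 y 0.046 z 0.562
(290, 160) case x 0.012 y 0.060 z 0.440
(240, 100) case x 0.071 y 0.097 z 0.333
0.15 152 0.10518515303027945 0.317865185677843 -0.1992788504215498 -0.0625086133729617
0.18 122 0.10424697925505923 0.12239233451462836 -0.13799395322526328 -0.07171826426725209
0.21 117 0.11225756860546213 0.12367937742340582 -0.13554354918560207 -0.07214957467852834
0.24 65 0.11245297769986119 0.13104514317496047 -0.13513043628703947 -0.06149915027223507
0.27 1 0.06227247039376743 0.06227247039376743 -0.02572291298115137 -0.02572291298115137
```

The housing is well above the lid (its top is at z = 0.59 and the lid reaches 0.267). I'll lower the cup slowly.

Call:
jog_arm(
  targets="2 0.2 -0.2 0 0 0 1;4.5 0.2 -0.2 0 0 0 1;7 0.2 -0.2 0 0 0 1;9 0.2 -0.2 0 0 0 1;10.5 0.2 -0.2 0 0 0 1;11.5 0.2 -0.2 0 0 0 1;12.2 0.2 -0.2 0 0 0 1;12.2 0.2 -0.2 0 0 0 1;12.2 0.2 -0.2 0 0 0 1",
)

```text
t: 11.9
eef_pos: [0.5267, -0.2949, 0.0082]
ee_rot: [-0.146, 0.692, -0.146, -0.692]
contact_force: [0.3, 0.1, 0.1]
gripper_width: 0.0623
```

```bash
python3 - <<'E'
from h import *
go(case(.05,.06,-.008))
s=r.state();v=s['eef_pos']-C0; print(v@CX,v@CY)
p,d=cam('top','top11'); cv2.imwrite('pics/t11.png',cv2.resize(p[130:260,270:410],None,fx=4,fy=4,interpolation=cv2.INTER_CUBIC))
E
```

```text
t 11.9 pos [ 0.5267 -0.2949  0.0082] w 0.06231931883695513 F [0.3 0.1 0.1]
[[ 0.001 -0.403 -0.915]
 [-0.    -0.915  0.403]
 [-1.     0.    -0.001]]
shift cm [ 1.62 -0.11  0.18]
0.051756559951017425 0.058934143658488994
```

View pics/t11.png

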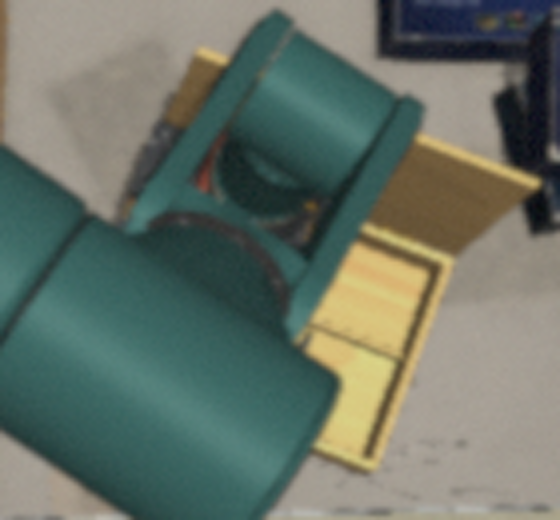

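No contact so far and the lid hasn't moved. I'll lower the last 15 mm in small steps.

Call:
jog_arm(
  targets="0.4 0 0.1 0 0 0 1;0.8 0 0.1 0 0 0 1;1.2 0 0.1 0 0 0 1;1.4 0 0.1 0 0 0 1;1.4 0 0.1 0 0 0 1;1.4 0 0.1 0 0 0 1",
)

```text
t: 12.55
eef_pos: [0.5254, -0.2945, -0.0064]
ee_rot: [0.146, -0.692, 0.146, 0.692]
contact_force: [0.4, -0.2, -1.0]
gripper_width: 0.062
```

Call:
jog_arm(
  targets="0.1 0 0 0 0 0 1;0.2 0 0 0 0 0 1;0.2 0 0 0 0 0 1",
)

```text
t: 12.85
eef_pos: [0.5254, -0.2944, -0.0084]
ee_rot: [0.146, -0.692, 0.146, 0.692]
contact_force: [0.5, -0.1, -0.5]
gripper_width: 0.0624
```

Call:
jog_arm(
  targets="0.1 0 0 0 0 0 1;0.2 0 0 0 0 0 1;0.2 0 0 0 0 0 1",
)

```text
t: 13.15
eef_pos: [0.5257, -0.2946, -0.0091]
ee_rot: [-0.146, 0.692, -0.146, -0.692]
contact_force: [-2.7, 2.5, 10.1]
gripper_width: 0.0624
```

Contact at 10 N at the expected height. I'll release and retreat straight up.

Call:
jog_arm(
  targets="-0.1 0 0 0 0 0 -0.9;-0.1 0 0 0 0 0 -0.9;-0.1 0 0 0 0 0 -0.9;-0.1 0 0 0 0 0 -0.9;-0.1 0 0 0 0 0 -0.9;-0.1 0 0 0 0 0 -0.9;-2 0 0 0 0 0 -0.9;-5 0 0 0 0 0 -0.9;-10 0 0 0 0 0 -0.9;-15 0 0 0 0 0 -0.9;-15 0 0 0 0 0 -0.9",
)

```text
t: 14.25
eef_pos: [0.53, -0.2977, 0.147]
ee_rot: [-0.144, 0.696, -0.148, -0.688]
contact_force: [0.4, -0.1, -0.1]
gripper_width: 0.0838
```

```bash
python3 - <<'E'
from h import *
dr=np.array([.919,-.394,0]); g=np.array([.4535,.054,0])-dr*.05
go([.45,-.1,.15],g+[0,0,.12],g+[0,0,.02]); print(g); yawturn(np.arctan2(-.394,.919)-np.pi/2)
E
```

```text
t 14.25 pos [ 0.53   -0.2977  0.147 ] w 0.08378678267607163 F [ 0.4 -0.1 -0.1]
[[ 0.011 -0.403 -0.915]
 [-0.008 -0.915  0.403]
 [-1.     0.003 -0.013]]
shift cm [ -0.54 -14.86  15.29]
shift cm [  2.29 -29.05  26.21]
shift cm [ 12.28 -29.08  26.34]
[0.40755 0.0737  0.     ]
t 14.25 pos [ 0.53   -0.2977  0.147 ] w 0.08378678267607163 F [ 0.4 -0.1 -0.1]
[[ 0.011 -0.403 -0.915]
 [-0.008 -0.915  0.403]
 [-1.     0.003 -0.013]]
jaw -1.9859339164156604 turn tool x by -0.010114483572810862 or 3.1314781700169823
```

Call:
jog_arm(
  targets="-0.5 -5 4.5 0 0 0 -0.5;-0.5 -10 9 0 0 0 -0.5;-0.5 -15 13.5 0 0 0 -0.5;0 -20 18 0 0 0 -0.5;1 -25 22.5 0 0 0 -0.5;2.3 -29 26.2 0 0 0 -0.5;2.3 -29 26.2 0 0 0 -0.5;2.3 -29 26.2 0 0 0 -0.5;2.3 -29 26.2 0 0 0 -0.5;2.3 -29 26.2 0 0 0 -0.5",
)

```text
t: 15.25
eef_pos: [0.4021, 0.0771, 0.1163]
ee_rot: [0.145, -0.692, 0.145, 0.692]
contact_force: [-0.2, -0.6, 0.4]
gripper_width: 0.0656
```

```bash
python3 - <<'E'
from h import *
np.set_printoptions(suppress=True,precision=3)
p,d=cam('top','top12'); cv2.imwrite('pics/t12.png',cv2.resize(p[130:260,270:410],None,fx=4,fy=4,interpolation=cv2.INTER_CUBIC))
C=cloud('top',d)[130:260,270:410].reshape(-1,3);w=C-C0;x=w@CX;y=w@CY
m=(x>.012)&(x<.089)&(np.abs(y)<.129)&(C[:,2]>.012)&(C[:,2]<.08); m&=(np.abs(y-.06)<.05)
print('cup',m.sum(),x[m].min(),x[m].max(),y[m].min(),y[m].max()); k=m&(C[:,2]>.032); print('rim',k.sum(),x[k].min(),x[k].max(),y[k].min(),y[k].max(),np.percentile(C[k,2],[50,95]))
p,d=cam('scene','scene12'); cv2.imwrite('pics/s12.png',cv2.resize(p[140:300,120:330],None,fx=3.7,fy=3.7,interpolation=cv2.INTER_CUBIC))
dr=np.array([.919,-.394,0]); g=np.array([.4535,.054,0])-dr*.05
go(g+[0,0,.04],g+[0,0,-.018])
E
```

```text
cup 285 0.012078455385165825 0.0885649822785413 0.010010221685831891 0.10881110411216333
rim 72 0.020792088255035885 0.08384462057678806 0.025106977836625292 0.0873258552959689 [0.039 0.044]
t 15.35 pos [0.404 0.076 0.117] w 0.06588398123020019 F [ 0.6 -0.6 -0.4]
[[ 0.001 -0.404 -0.915]
 [-0.    -0.915  0.404]
 [-1.     0.    -0.001]]
shift cm [ 7.67  0.03 -0.45]
shift cm [13.47  0.03 -0.45]
```

View pics/t12.png

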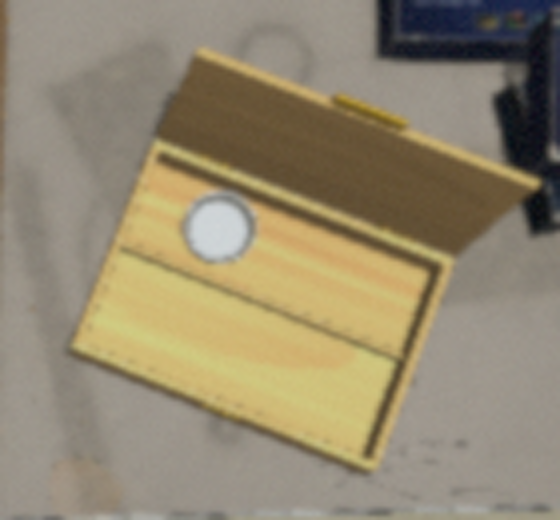

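View pics/s12.png

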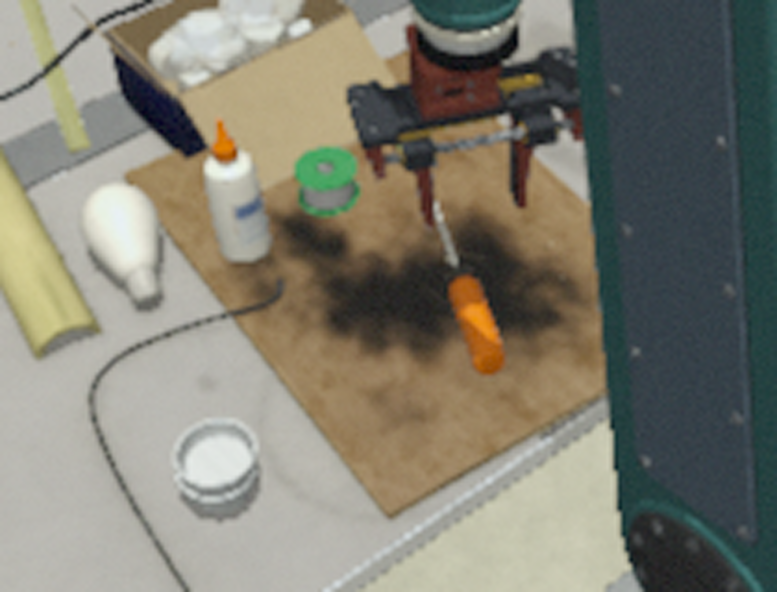

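The cup stands upright in the rear compartment at (218,228) in the top crop, about case (0.052, 0.056), with its rim at z = 0.040. The other two cups are still nested at (217,465) in the scene crop. The gripper is above the screwdriver handle. I'll lower it.

Call:
jog_arm(
  targets="3 0 -0.4 0 0 0 -0.5;6 0 -0.4 0 0 0 -0.5;8 0 -0.4 0 0 0 -0.5;8 0 -0.4 0 0 0 -0.5;8 0 -0.4 0 0 0 -0.5;8 0 -0.4 0 0 0 -0.5",
)

```text
t: 15.95
eef_pos: [0.4077, 0.0743, 0.0376]
ee_rot: [-0.146, 0.693, -0.146, -0.691]
contact_force: [0.0, -0.1, -0.7]
gripper_width: 0.0654
```

```bash
python3 - <<'E'
from h import *
np.set_printoptions(suppress=True,precision=3)
p,d=cam('scene','scene13'); cv2.imwrite('pics/s13.png',cv2.resize(p[160:260,190:290],None,fx=6,fy=6,interpolation=cv2.INTER_CUBIC))
dr=np.array([.919,-.394,0]); g=np.array([.4535,.054,0])-dr*.05
go(g+[0,0,-.019])
E
```

```text
t 16.0 pos [0.408 0.074 0.038] w 0.06571605135291872 F [0.1 0.6 0.5]
[[ 0.002 -0.404 -0.915]
 [ 0.    -0.915  0.404]
 [-1.    -0.001 -0.002]]
shift cm [ 5.67  0.09 -0.01]
```

View pics/s13.png

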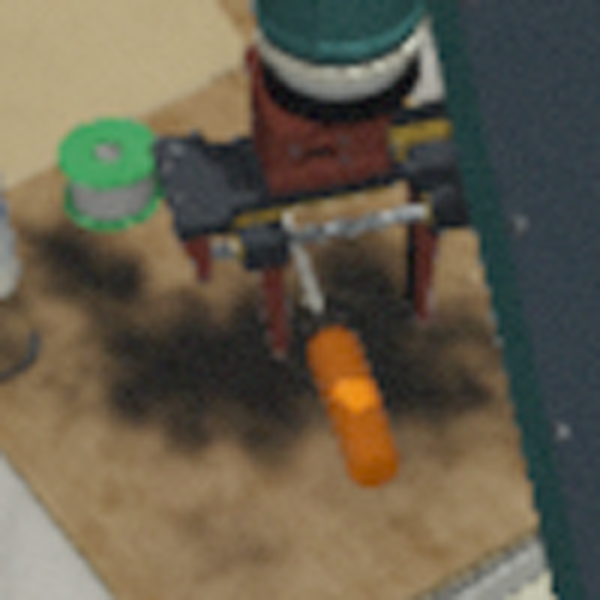

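The fingers straddle the handle evenly, with tips at (280,350) and (422,315). I'll go down further.

Call:
jog_arm(
  targets="2 0.1 0 0 0 0 -0.5;4 0.1 0 0 0 0 -0.5;4.8 0.1 0 0 0 0 -0.5;5.2 0.1 0 0 0 0 -0.5;5.4 0.1 0 0 0 0 -0.5;5.4 0.1 0 0 0 0 -0.5",
)

```text
t: 16.6
eef_pos: [0.4064, 0.0741, -0.0169]
ee_rot: [-0.146, 0.692, -0.146, -0.692]
contact_force: [-0.1, -0.6, -0.1]
gripper_width: 0.0659
```

```bash
python3 - <<'E'
from h import *
np.set_printoptions(suppress=True,precision=3)
p,d=cam('scene','scene14'); cv2.imwrite('pics/s14.png',cv2.resize(p[160:260,190:290],None,fx=6,fy=6,interpolation=cv2.INTER_CUBIC))
st()
E
```

```text
t 16.65 pos [ 0.406  0.074 -0.017] w 0.06561650417411366 F [0.4 0.7 0.2]
[[ 0.001 -0.403 -0.915]
 [ 0.    -0.915  0.403]
 [-1.    -0.    -0.001]]
```

View pics/s14.png

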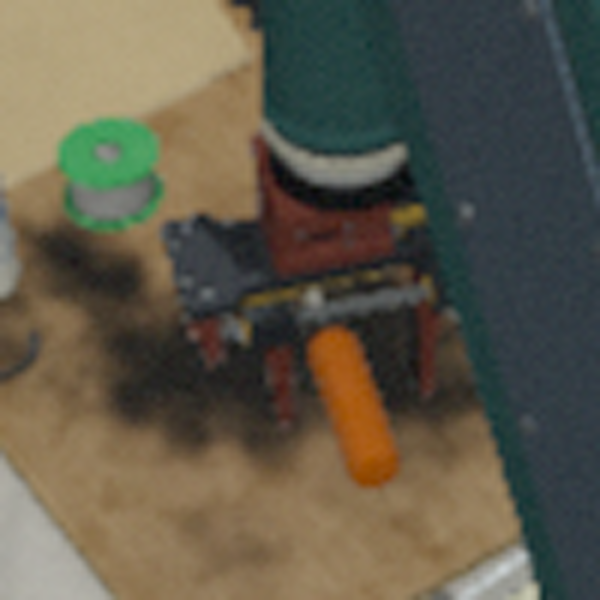

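Call:
jog_arm(
  targets="0.2 0 0 0 0 0 1;0.2 0 0 0 0 0 1;0.2 0 0 0 0 0 1;0.2 0 0 0 0 0 1;0.2 0 0 0 0 0 1;0.2 0 0 0 0 0 1;0.2 0 0 0 0 0 1;0.2 0 0 0 0 0 1",
)

```text
t: 17.45
eef_pos: [0.406, 0.074, -0.0193]
ee_rot: [-0.146, 0.692, -0.146, -0.692]
contact_force: [1.4, 0.1, 0.3]
gripper_width: 0.0286
```

Call:
jog_arm(
  targets="-1 0 0 0 0 0 1;-2 0 0 0 0 0 1;-4 0 0 0 0 0 1;-7 0 0 0 0 0 1;-10 0 0 0 0 0 1;-12 0 0 0 0 0 1;-12 0 0 0 0 0 1",
)

```text
t: 18.15
eef_pos: [0.4083, 0.0741, 0.1038]
ee_rot: [-0.146, 0.694, -0.145, -0.69]
contact_force: [0.5, 0.7, -1.1]
gripper_width: 0.0281
```

```bash
python3 - <<'E'
from h import *
np.set_printoptions(suppress=True,precision=3)
p,d=cam('scene','scene15'); cv2.imwrite('pics/s15.png',cv2.resize(p[120:240,190:310],None,fx=5,fy=5,interpolation=cv2.INTER_CUBIC))
st()
E
```

```text
t 18.2 pos [0.407 0.074 0.102] w 0.02810933199066956 F [-0.9  1.  -0.8]
[[ 0.004 -0.403 -0.915]
 [ 0.    -0.915  0.403]
 [-1.    -0.002 -0.004]]
```

View pics/s15.png

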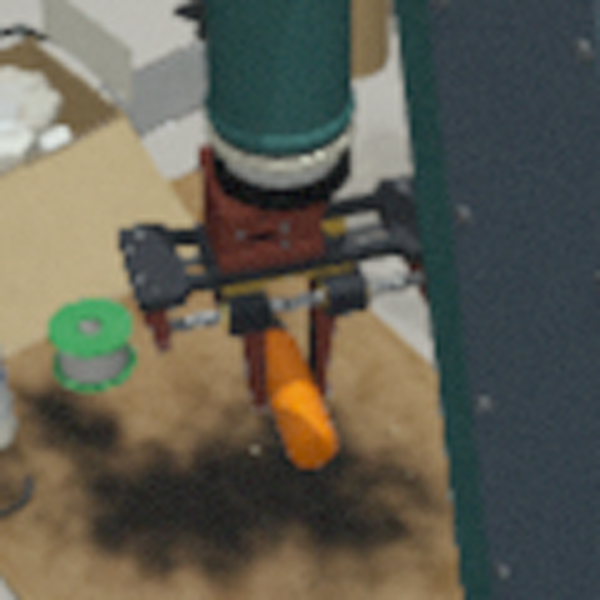

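```bash
python3 - <<'E'
from h import *
np.set_printoptions(suppress=True,precision=3)
s,M=st();
p=cv2.imread('pics/scene15.png');d=np.load('pics/scene15.npy');C=cloud('scene',d)
h=cv2.cvtColor(p,cv2.COLOR_BGR2HSV);m=(h[...,0]<18)&(h[...,1]>170)&(h[...,2]>120)&(d>0);P=C[m];T=s['eef_pos']
P=P[(np.linalg.norm(P-T-[0,0,.03],axis=1)<.12)]
b=(P-T)@M[:,2];a=(P-T)@M[:,1];z=P[:,2]-T[2]
print(len(P),b.min(),b.max())
for lo in np.arange(-.04,.08,.01):
    k=(b>=lo)&(b<lo+.01)
    if k.sum(): print(round(lo,2),k.sum(),'a',np.median(a[k]),'ztop',np.percentile(z[k],90))
go([.45,-.1,.1],case(-.043,-.05,.1),case(-.043,-.05,-.0253))
E
```

```text
t 18.2 pos [0.407 0.074 0.102] w 0.02810933199066956 F [-0.9  1.  -0.8]
[[ 0.004 -0.403 -0.915]
 [ 0.    -0.915  0.403]
 [-1.    -0.002 -0.004]]
215 -0.02698314574393492 0.06386298659308046
-0.03 7 a 0.0019116845145557304 ztop 0.06259404737789984
-0.02 16 a -0.00023128418526732202 ztop 0.06460310862094765
-0.01 18 a -0.002546991735616768 ztop 0.06280624891339724
0.0 23 a 0.0008783332434132558 ztop 0.06314955703057233
0.01 22 a -0.00263383824561461 ztop 0.06299961279898011
0.02 20 a -0.0038613188145032347 ztop 0.06338563373405569
0.03 18 a -0.00014580133521930987 ztop 0.06176258712091202
0.04 21 a -0.0063173783264367945 ztop 0.06167921555148251
0.05 36 a 0.0001553719459165178 ztop 0.06269227448624255
0.06 34 a -0.003353190598005853 ztop 0.05912740463534719
t 18.2 pos [0.407 0.074 0.102] w 0.02810933199066956 F [-0.9  1.  -0.8]
[[ 0.004 -0.403 -0.915]
 [ 0.    -0.915  0.403]
 [-1.    -0.002 -0.004]]
shift cm [  0.25  14.2  -10.94]
shift cm [  0.22  39.83 -16.34]
shift cm [ 12.75  39.85 -16.29]
```

The screwdriver is level and straight in the jaws, gripped 51 mm from its middle. I'll carry it over, then turn it 90° above the case.

Call:
jog_arm(
  targets="0 3 -2 0 0 0 1;0 7 -4 0 0 0 1;0 11 -7 0 0 0 1;0 15 -10.5 0 0 0 1;0 18.5 -11.5 -0.1 0 0 1;0 22 -12.5 -0.22 0 0 1;0 26 -13.5 -0.35 0 0 1;0 29.5 -14.3 -0.49 0 0 1;0 33 -15 -0.63 0 0 1;0 36 -15.7 -0.77 0 0 1;0 38.5 -16.2 -0.91 0 0 1;0 39.8 -16.3 -1.05 0 0 1;0 39.8 -16.3 -1.19 0 0 1;0 39.8 -16.3 -1.32 0 0 1;0 39.8 -16.3 -1.45 0 0 1;0 39.8 -16.3 -1.54 0 0 1;0 39.8 -16.3 -1.57 0 0 1;0 39.8 -16.3 -1.57 0 0 1;0 39.8 -16.3 -1.57 0 0 1",
)

```text
t: 20.1
eef_pos: [0.394, -0.3552, 0.0997]
ee_rot: [-0.385, -0.593, -0.386, 0.593]
contact_force: [-0.4, -0.1, -0.9]
gripper_width: 0.0287
```

```bash
python3 - <<'E'
from h import *
np.set_printoptions(suppress=True,precision=3)
go(case(-.043,-.05,.05),case(-.043,-.05,-.0253)); yawturn(-.4155)
s=r.state();v=s['eef_pos']-C0; print(v@CX,v@CY)
p,d=cam('top','top16'); cv2.imwrite('pics/t16.png',cv2.resize(p[130:260,270:410],None,fx=4,fy=4,interpolation=cv2.INTER_CUBIC))
p,d=cam('scene','scene16'); cv2.imwrite('pics/s16.png',cv2.resize(p[60:200,250:400],None,fx=4,fy=4,interpolation=cv2.INTER_CUBIC))
E
```

```text
t 20.1 pos [ 0.394 -0.355  0.1  ] w 0.028705963437615684 F [-0.4 -0.1 -0.9]
[[-0.001  0.914 -0.405]
 [ 0.002 -0.405 -0.914]
 [-1.    -0.002 -0.001]]
shift cm [4.97 0.24 0.02]
shift cm [12.5   0.26  0.02]
t 20.1 pos [ 0.394 -0.355  0.1  ] w 0.028705963437615684 F [-0.4 -0.1 -0.9]
[[-0.001  0.914 -0.405]
 [ 0.002 -0.405 -0.914]
 [-1.    -0.002 -0.001]]
jaw -0.41695039169961273 turn tool x by -0.0014503916996129185 or 3.14014226189018
-0.04535919400768655 -0.049896909754864584
```

View pics/t16.png

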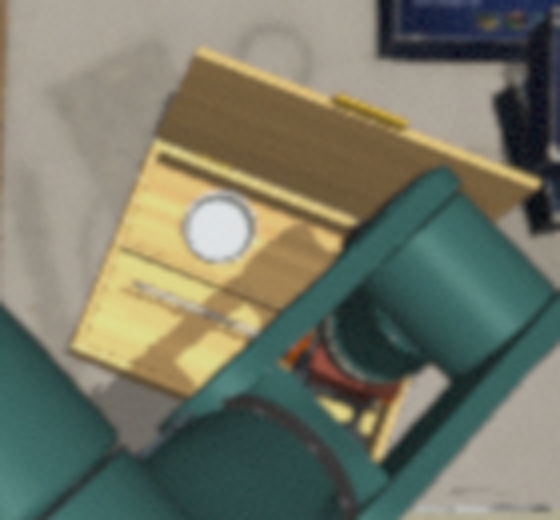

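View pics/s16.png

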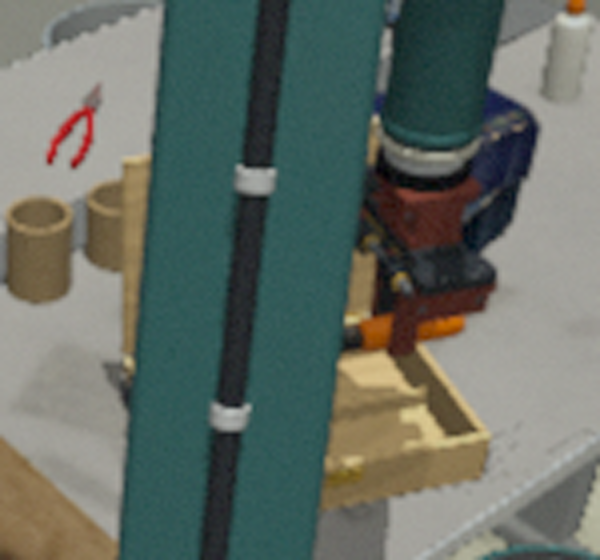

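The screwdriver hangs along the front compartment: blade at (200,310) in the top crop, handle over the right end. I'll lower it.

Call:
jog_arm(
  targets="2 0.2 0 0 0 0 1;4.5 0.2 0 0 0 0 1;7 0.2 0 0 0 0 1;9 0.2 0 0 0 0 1;10.5 0.2 0 0 0 0 1;11.3 0.2 0 0 0 0 1;11.7 0.2 0 0 0 0 1;11.7 0.2 0 0 0 0 1;11.7 0.2 0 0 0 0 1",
)

```text
t: 21.1
eef_pos: [0.3968, -0.3571, -0.0158]
ee_rot: [0.386, 0.593, 0.386, -0.592]
contact_force: [-0.3, 0.1, -0.6]
gripper_width: 0.0285
```

```bash
python3 - <<'E'
from h import *
np.set_printoptions(suppress=True,precision=3)
go(case(-.043,-.05,-.0253))
s=r.state();v=s['eef_pos']-C0; print(v@CX,v@CY)
p,d=cam('scene','scene17'); cv2.imwrite('pics/s17.png',cv2.resize(p[60:200,250:400],None,fx=4,fy=4,interpolation=cv2.INTER_CUBIC))
E
```

```text
t 21.1 pos [ 0.397 -0.357 -0.016] w 0.028512994680950147 F [-0.3  0.1 -0.6]
[[ 0.001  0.915 -0.404]
 [-0.001 -0.404 -0.915]
 [-1.     0.001  0.   ]]
shift cm [ 0.95 -0.1  -0.05]
-0.04203207088629913 -0.05050731550116103
```

View pics/s17.png

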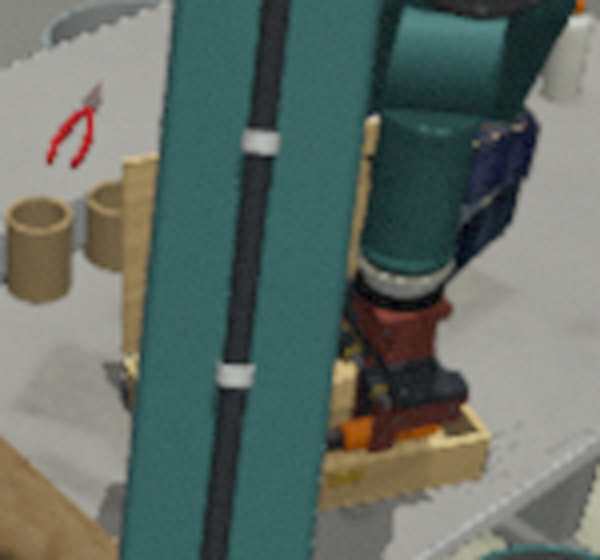

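Call:
jog_arm(
  targets="0.3 0 0 0 0 0 1;0.6 0 0 0 0 0 1;0.8 0 0 0 0 0 1;0.8 0 0 0 0 0 1;0.8 0 0 0 0 0 1",
)

```text
t: 21.65
eef_pos: [0.3963, -0.3566, -0.0244]
ee_rot: [-0.386, -0.592, -0.386, 0.592]
contact_force: [-0.7, 0.0, -0.5]
gripper_width: 0.0283
```

Call:
jog_arm(
  targets="0.1 0 0 0 0 0 1;0.2 0 0 0 0 0 1;0.2 0 0 0 0 0 1",
)

```text
t: 21.95
eef_pos: [0.3965, -0.3569, -0.0257]
ee_rot: [0.386, 0.592, 0.386, -0.592]
contact_force: [-0.4, 0.9, 7.0]
gripper_width: 0.0283
```

It's touching down at 7 N, at the expected height. I'll open partway and lift off.

Call:
jog_arm(
  targets="0 0 0 0 0 0 0;0 0 0 0 0 0 0;0 0 0 0 0 0 0;0 0 0 0 0 0 0;0 0 0 0 0 0 0;-1 0 0 0 0 0 0;-3 0 0 0 0 0 0;-6 0 0 0 0 0 0;-10 0 0 0 0 0 0;-15 0 0 0 0 0 0;-20 0 0 0 0 0 0;-25 0 0 0 0 0 0;-30 0 0 0 0 0 0;-30 0 0 0 0 0 0",
)

```text
t: 23.35
eef_pos: [0.3993, -0.36, 0.282]
ee_rot: [0.391, 0.593, 0.381, -0.592]
contact_force: [0.2, -0.1, -0.2]
gripper_width: 0.0442
```

```bash
python3 - <<'E'
from h import *
np.set_printoptions(suppress=True,precision=3)
st(); s=r.state();v=s['eef_pos']-C0; print(v@CX,v@CY,s['q'])
p,d=cam('scene','scene18'); cv2.imwrite('pics/s18.png',cv2.resize(p[60:200,250:400],None,fx=4,fy=4,interpolation=cv2.INTER_CUBIC))
p,d=cam('top','top18'); cv2.imwrite('pics/t18.png',cv2.resize(p[130:260,270:410],None,fx=4,fy=4,interpolation=cv2.INTER_CUBIC))
E
```

```text
t 23.35 pos [ 0.399 -0.36   0.282] w 0.044183257437693496 F [ 0.2 -0.1 -0.2]
[[ 0.009  0.915 -0.404]
 [-0.011 -0.404 -0.915]
 [-1.     0.013  0.006]]
-0.03853552229732471 -0.05209082017634067 [-0.862  0.185  1.519  0.     1.423 -0.446]
```

View pics/s18.png

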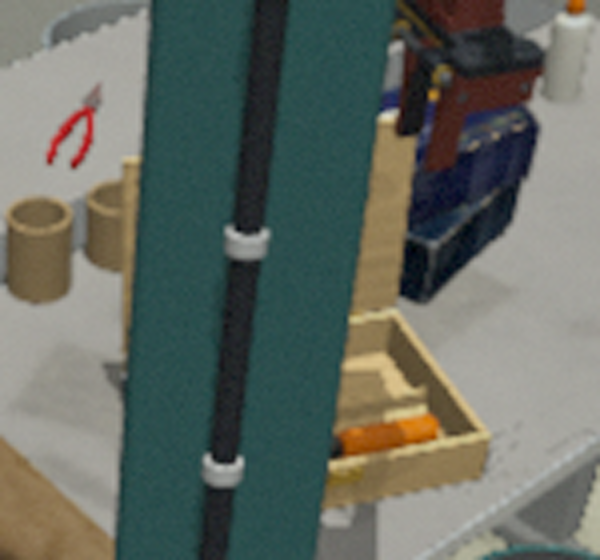

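View pics/t18.png

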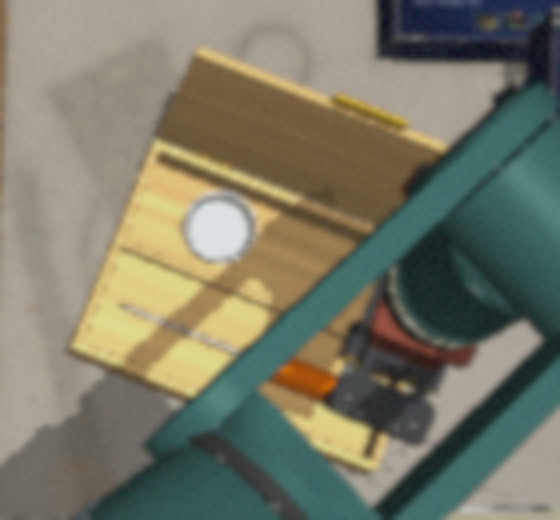

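The screwdriver lies flat in the front compartment: blade near (180,325), handle at (310,375) in the top crop. I'll move the closed fingers up and behind the lid, then check both items again before shutting it.

```bash
python3 - <<'E'
from h import *
np.set_printoptions(suppress=True,precision=3)
go(case(.08,-.01,.29),case(.185,0,.29),case(.185,0,.18))
# obstacles behind lid
C=cloud('top',np.load('pics/top12.npy')).reshape(-1,3);w=C-C0;x=w@CX;y=w@CY
m=(x>.14)&(x<.34)&(np.abs(y)<.12)&(C[:,2]<.5); print('behind lid max z',C[m,2].max(), np.percentile(C[m,2],99))
E
```

```text
t 23.45 pos [ 0.397 -0.357  0.276] w 0.043700124035691096 F [ 0.7  0.3 -0.6]
[[ 0.002  0.915 -0.404]
 [-0.003 -0.404 -0.915]
 [-1.     0.003  0.002]]
shift cm [-1.41 12.2  -4.06]
shift cm [-1.38 22.7  -5.06]
shift cm [ 9.62 22.66 -5.08]
behind lid max z 0.08576987673413805 0.08047646428554049
```

Call:
jog_arm(
  targets="-2 0 -1 0 0 0 1;-3 3 -2 0 0 0 1;-3 7 -3 0 0 0 1;-3 11 -4 0 0 0 1;-3 15 -4.5 0 0 0 1;-3 19 -5 0 0 0 1;-3 22.7 -5 0 0 0 1;-3 22.7 -5 0 0 0 1;-3 22.7 -5 0 0 0 1",
)

```text
t: 24.35
eef_pos: [0.6233, -0.4019, 0.3003]
ee_rot: [-0.384, -0.592, -0.388, 0.593]
contact_force: [0.3, -0.1, -1.0]
gripper_width: 0.0005
```

```bash
python3 - <<'E'
from h import *
np.set_printoptions(suppress=True,precision=3)
go(case(.18,0,.18))
p,d=cam('scene','scene19'); cv2.imwrite('pics/s19.png',cv2.resize(p[20:200,220:400],None,fx=3,fy=3,interpolation=cv2.INTER_CUBIC))
p,d=cam('top','top19'); cv2.imwrite('pics/t19.png',cv2.resize(p[130:260,270:410],None,fx=4,fy=4,interpolation=cv2.INTER_CUBIC))
C=cloud('top',d);h=cv2.cvtColor(p,cv2.COLOR_BGR2HSV);m=(h[...,0]<14)&(h[...,1]>190)&(h[...,2]>110)
P=C[m];w=P-C0;x=w@CX;y=w@CY;k=(np.abs(x)<.09)&(np.abs(y)<.135)&(P[:,2]<.06)&(P[:,2]>.012);print(k.sum(), 'x',np.percentile(x[k],[5,50,95]),'y',np.percentile(y[k],[2,98]) if k.sum() else 0,'z',np.percentile(P[k,2],[50,98]))
W=C.reshape(-1,3);w=W-C0;x=w@CX;y=w@CY;k=(x>.012)&(x<.088)&(np.abs(y-.06)<.045)&(W[:,2]>.03)&(W[:,2]<.06);print('cup',x[k].min(),x[k].max(),y[k].min(),y[k].max(),np.percentile(W[k,2],[50,98]))
E
```

```text
t 24.35 pos [ 0.623 -0.402  0.3  ] w 0.0005023525118166597 F [ 0.3 -0.1 -1. ]
[[-0.005  0.915 -0.404]
 [ 0.003 -0.404 -0.915]
 [-1.    -0.006 -0.001]]
shift cm [12.03 -0.27  0.02]
7 x [-0.054 -0.043 -0.034] y [-0.105 -0.091] z [0.033 0.037]Traceback (most recent call last):
  File "<stdin>", line 8, in <module>
    return umr_minimum(a, axis, None, out, keepdims, initial, where)
ValueError: zero-size array to reduction operation minimum which has no identity
```

View pics/s19.png

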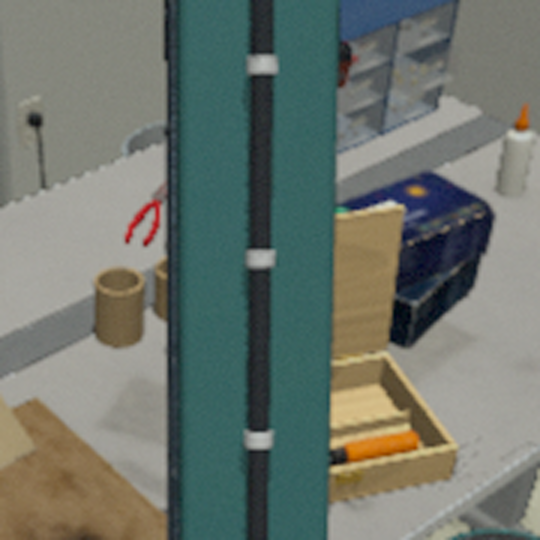

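View pics/t19.png

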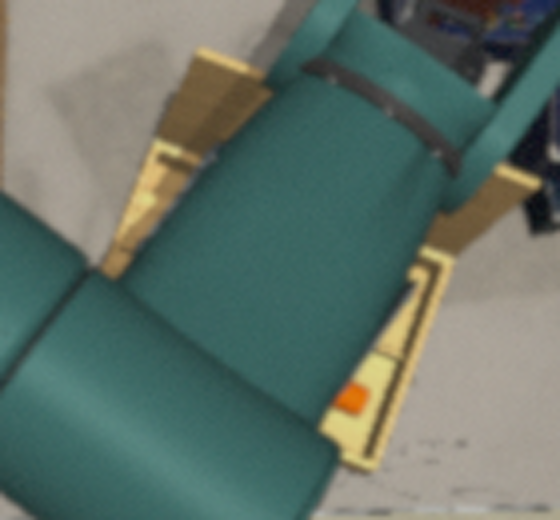

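```bash
python3 - <<'E'
from h import *
np.set_printoptions(suppress=True,precision=3)
C=cloud('top',np.load('pics/top19.npy'))
for u,v in((300,120),(350,150),(400,170),(250,200),(300,250),(350,300),(330,70),(400,110),(430,140),(410,60)):
    U,V=int(270+u/4),int(130+v/4); X=C[V,U]; w=X-C0; print((u,v),'case x %.3f y %.3f z %.3f'%(w@CX,w@CY,X[2]))
p=cv2.imread('pics/scene19.png');d=np.load('pics/scene19.npy');C=cloud('scene',d)
h=cv2.cvtColor(p,cv2.COLOR_BGR2HSV);m=(h[...,0]<16)&(h[...,1]>190)&(h[...,2]>110)
P=C[m];w=P-C0;x=w@CX;y=w@CY;k=(np.abs(x)<.09)&(np.abs(y)<.135)&(P[:,2]<.06)&(P[:,2]>.012);print(k.sum(),'x',np.percentile(x[k],[5,50,95]),'y',y[k].min(),y[k].max(),'z',np.percentile(P[k,2],[50,98]))
for lo in (-.12,-.09,-.06,-.03):
    q=k&(y>lo)&(y<lo+.03); 
    if q.sum(): print(lo,np.median(x[q]),np.percentile(P[q,2],90))
E
```

```text
(300, 120) case x -0.061 y 0.092 z 0.761
(350, 150) case x -0.068 y 0.067 z 0.769
(400, 170) case x -0.065 y 0.040 z 0.762
(250, 200) case x -0.115 y 0.104 z 0.788
(300, 250) case x -0.127 y 0.074 z 0.790
(350, 300) case x -0.142 y 0.045 z 0.792
(330, 70) case x -0.027 y 0.088 z 0.749
(400, 110) case x -0.037 y 0.050 z 0.760
(430, 140) case x -0.045 y 0.031 z 0.754
(410, 60) case x -0.008 y 0.053 z 0.748
32 x [-0.058 -0.053 -0.047] y -0.11163090531706382 -0.01873930833709828 z [0.023 0.038]
-0.12 -0.05298683033529727 0.03444558994901381
-0.09 -0.05292084843419212 0.029230699867453976
-0.06 -0.05516012212391625 0.021777497176432604
-0.03 -0.05422678285951921 0.036743515953733936
```

The handle runs along the case (y = -0.112 to -0.019, so the middle is at about y = 0). Both things are below the rim and the arm is well clear of the lid. I'll go down behind the lid.

Call:
jog_arm(
  targets="3 0 0 0 0 0 1;6 0 0 0 0 0 1;9 -0.2 0 0 0 0 1;11.5 -0.3 0 0 0 0 1;11.5 -0.3 0 0 0 0 1;11.5 -0.3 0 0 0 0 1;11.5 -0.3 0 0 0 0 1",
)

```text
t: 25.15
eef_pos: [0.6221, -0.4023, 0.1912]
ee_rot: [0.387, 0.593, 0.385, -0.592]
contact_force: [0.0, 0.5, 0.3]
gripper_width: 0.0007
```

```bash
python3 - <<'E'
from h import *
np.set_printoptions(suppress=True,precision=3)
s,M=st();v=s['eef_pos']-C0;cx,cy,z=v@CX,v@CY,v[2];print(cx,cy,z)
sc=.17
for th in np.arange(1.7,-.01,-.1):
    x=.099-sc*np.cos(th)+.008*np.sin(th)+.012; zz=.052+sc*np.sin(th)+.008*np.cos(th)-.035
    print('th %.2f  toolx %.1f tooly %.1f'%(th,-(zz-z)*100,(x-cx)*100))
E
```

```text
t 25.15 pos [ 0.622 -0.402  0.191] w 0.0007238725926055941 F [0.  0.5 0.3]
[[ 0.003  0.915 -0.404]
 [-0.002 -0.404 -0.915]
 [-1.     0.003  0.001]]
0.18234474312390772 -0.0008330392472382143 0.19117082122793427
th 1.70  toolx 0.7 tooly -4.2
th 1.60  toolx 0.4 tooly -5.8
th 1.50  toolx 0.4 tooly -7.5
th 1.40  toolx 0.5 tooly -9.2
th 1.30  toolx 0.8 tooly -10.9
th 1.20  toolx 1.3 tooly -12.5
th 1.10  toolx 1.9 tooly -14.1
th 1.00  toolx 2.7 tooly -15.6
th 0.90  toolx 3.6 tooly -17.1
th 0.80  toolx 4.7 tooly -18.4
th 0.70  toolx 5.9 tooly -19.6
th 0.60  toolx 7.2 tooly -20.7
th 0.50  toolx 8.6 tooly -21.7
th 0.40  toolx 10.1 tooly -22.5
th 0.30  toolx 11.6 tooly -23.1
th 0.20  toolx 13.3 tooly -23.6
th 0.10  toolx 14.9 tooly -24.0
th -0.00  toolx 16.6 tooly -24.1
```

Call:
jog_arm(
  targets="0.5 -2 0 0 0 0 1;0.6 -3.5 0 0 0 0 1;0.5 -5 0 0 0 0 1;0.4 -6.5 0 0 0 0 1;0.4 -8 0 0 0 0 1;0.6 -9.5 0 0 0 0 1;0.8 -11 0 0 0 0 1;1.3 -12.5 0 0 0 0 1;1.9 -14.1 0 0 0 0 1;2.7 -15.6 0 0 0 0 1;3.6 -17.1 0 0 0 0 1;4.7 -18.4 0 0 0 0 1;4.7 -18.4 0 0 0 0 1",
)

```text
t: 26.45
eef_pos: [0.4521, -0.3267, 0.1424]
ee_rot: [-0.386, -0.593, -0.386, 0.593]
contact_force: [0.8, -0.7, -0.3]
gripper_width: 0.0005
```

```bash
python3 - <<'E'
from h import *
np.set_printoptions(suppress=True,precision=3)
s,M=st();v=s['eef_pos']-C0;cx,cy,z=v@CX,v@CY,v[2];print(cx,cy,z)
p,d=cam('scene','scene20'); cv2.imwrite('pics/s20.png',cv2.resize(p[60:200,250:400],None,fx=4,fy=4,interpolation=cv2.INTER_CUBIC))
p,d=cam('top','top20'); cv2.imwrite('pics/t20.png',cv2.resize(p[130:260,270:410],None,fx=4,fy=4,interpolation=cv2.INTER_CUBIC))
sc=.17
for th in np.arange(.8,-.01,-.1):
    x=.099-sc*np.cos(th)+.008*np.sin(th)+.012; zz=.052+sc*np.sin(th)+.008*np.cos(th)-.035
    print('th %.2f  toolx %.1f tooly %.1f'%(th,-(zz-z)*100,(x-cx)*100))
E
```

```text
t 26.45 pos [ 0.452 -0.327  0.142] w 0.0005474920432180381 F [ 0.8 -0.7 -0.3]
[[-0.     0.915 -0.404]
 [-0.    -0.404 -0.915]
 [-1.     0.     0.   ]]
-0.0036595223628172265 -0.0002847117344042514 0.14243845284092493
th 0.80  toolx -0.2 tooly 0.2
th 0.70  toolx 1.0 tooly -1.0
th 0.60  toolx 2.3 tooly -2.1
th 0.50  toolx 3.7 tooly -3.1
th 0.40  toolx 5.2 tooly -3.9
th 0.30  toolx 6.8 tooly -4.5
th 0.20  toolx 8.4 tooly -5.0
th 0.10  toolx 10.1 tooly -5.4
th 0.00  toolx 11.7 tooly -5.5
```

View pics/s20.png

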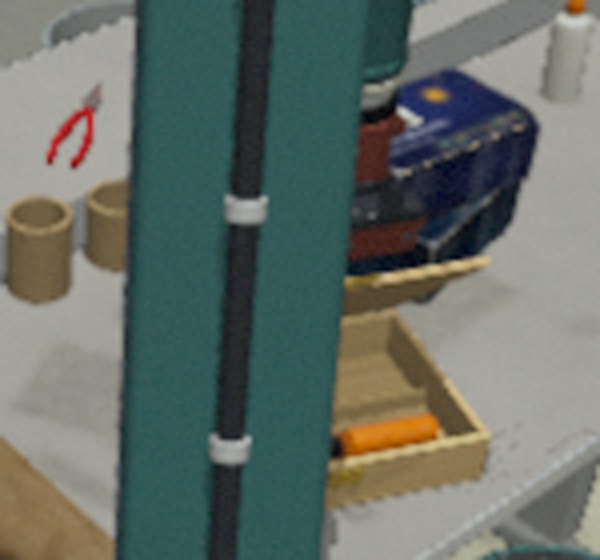

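View pics/t20.png

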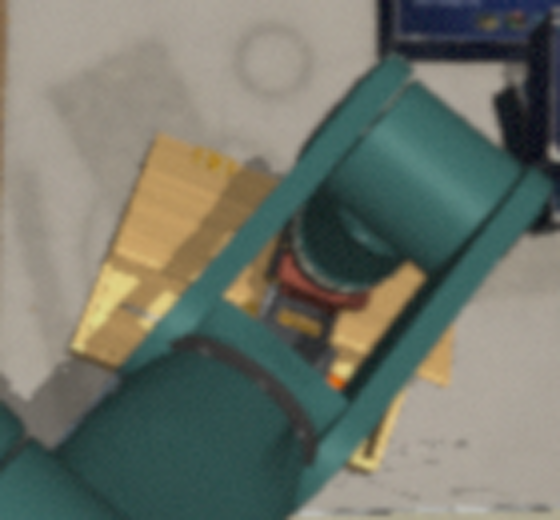

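The lid is following down: its edge is near (490,262) in the scene crop, and the screwdriver hasn't moved. I'll keep closing along the arc.

Call:
jog_arm(
  targets="1 -1 0 0 0 0 1;2.3 -2.1 0 0 0 0 1;3.7 -3.1 0 0 0 0 1;5.2 -3.9 0 0 0 0 1;6.8 -4.5 0 0 0 0 1;8.4 -5 0 0 0 0 1;9.5 -5.3 0 0 0 0 1;10.5 -5.4 0 0 0 0 1;11.2 -5.5 0 0 0 0 1;11.4 -5.5 0 0 0 0 1;11.4 -5.5 0 0 0 0 1",
)

```text
t: 27.65
eef_pos: [0.403, -0.305, 0.0276]
ee_rot: [0.386, 0.592, 0.386, -0.592]
contact_force: [-0.0, 0.0, 0.1]
gripper_width: 0.0004
```

Call:
jog_arm(
  targets="0.2 0 0 0 0 0 1;0.3 0 0 0 0 0 1;0.3 0 0 0 0 0 1",
)

```text
t: 27.95
eef_pos: [0.4032, -0.3052, 0.0253]
ee_rot: [0.386, 0.593, 0.386, -0.592]
contact_force: [-0.7, 1.1, 5.1]
gripper_width: 0.0005
```

Call:
jog_arm(
  targets="0.1 0 0 0 0 0 1;0.2 0 0 0 0 0 1;0.2 0 0 0 0 0 1;0.2 0 0 0 0 0 1",
)

```text
t: 28.35
eef_pos: [0.4033, -0.3053, 0.025]
ee_rot: [0.387, 0.593, 0.385, -0.592]
contact_force: [-4.6, 4.8, 25.1]
gripper_width: 0.0005
```

The force rose to 25 N with no further movement, so the lid is on the rim. I'll back off and check.

Call:
jog_arm(
  targets="-0.5 0 0 0 0 0 1;-3 0 0 0 0 0 1;-8 0 0 0 0 0 1;-13 0 0 0 0 0 1;-18 0 0 0 0 0 1;-23 0 0 0 0 0 1;-28 0 0 0 0 0 1;-30 0 0 0 0 0 1;-30 0 0 0 0 0 1;-30 0 0 0 0 0 1",
)

```text
t: 29.35
eef_pos: [0.4026, -0.3047, 0.3221]
ee_rot: [-0.386, -0.592, -0.386, 0.592]
contact_force: [-0.1, 0.2, -0.7]
gripper_width: 0.0003
```

Call:
jog_arm(
  targets="0 0 -5 0 0 0 1;0 4 -10 0 0 0 1;0 4 -15 0 0 0 1;0 4 -20 0 0 0 1;0 4 -25 0 0 0 1;0 4 -30 0 0 0 1;0 4 -30 0 0 0 1;0 4 -30 0 0 0 1;0 4 -30 0 0 0 1",
)

```text
t: 30.25
eef_pos: [0.5595, -0.0474, 0.3211]
ee_rot: [-0.385, -0.591, -0.387, 0.593]
contact_force: [-0.6, -1.2, 0.3]
gripper_width: 0.0006
```

```bash
python3 - <<'E'
from h import *
np.set_printoptions(suppress=True,precision=4)
st()
p,d=cam('scene','scene21'); 
p2,d2=cam('top','top21'); cv2.imwrite('pics/t21.png',np.hstack([cv2.resize(p2[130:260,270:410],(400,371)),cv2.resize(p[140:300,120:270],(348,371))]))
C=cloud('top',d2).reshape(-1,3);w=C-C0;x=w@CX;y=w@CY
m=(np.abs(x)<.09)&(np.abs(y)<.13)&(C[:,2]<.15); A=np.c_[x[m],y[m],np.ones(m.sum())]; print(m.sum(),np.linalg.lstsq(A,C[m,2],rcond=None)[0],np.percentile(C[m,2],[2,50,98]))
C=cloud('scene',d)[200:300,130:230].reshape(-1,3)
k=(np.hypot(C[:,0]-.404,C[:,1]-.331)<.06)&(C[:,2]>.045)&(C[:,2]<.07);print('stack rim bbox',C[k].min(0),C[k].max(0))
E
```

```text
t 30.25 pos [ 0.5595 -0.0474  0.3211] w 0.0005600865660536319 F [-0.6 -1.2  0.3]
[[-0.003  0.915 -0.404]
 [-0.    -0.404 -0.915]
 [-1.    -0.003  0.002]]
3963 [0.0019 0.0005 0.0608] [0.0533 0.0608 0.0682]
stack rim bbox [0.3728 0.2997 0.0451] [0.4353 0.3626 0.0563]
```

View pics/t21.png

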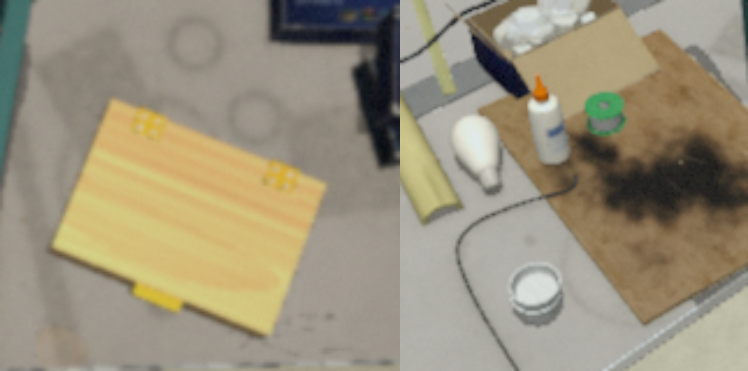

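The lid is flat at z = 0.0608 with a slope of 0.002 rad, so it is shut. The other two cups are nested where they stood, and the reel and bottle haven't moved. The robot is clear of everything, so I'll hand in.

```bash
python3 - <<'E'
from plant import r
print(r.finish_job())
E
```

```text
the job is handed in; nothing more can be done
None
```

The case is packed and shut, and I handed the job in at about 30 s; no verdict is reported. The top cup stands in the rear compartment and the screwdriver lies lengthways in the front one.

- **Top cup:** I set it down under light contact (about 10 N). It stood upright at about case (0.052, 0.056), with its rim at 0.040 m.
- **Screwdriver:** I set it down at about 7 N. It lay level along the case at x ≈ -0.045 to -0.05, with its middle at about y = 0. I last saw it with the lid half-way down; I could not see inside once the lid was shut.
- **Lid:** I pushed it over from behind and pressed it down until the force rose to 25 N with no more movement. Its surface then measured 0.0608 m high with a slope of 0.002 rad (shut).
- **Everything else:** The other two cups are still nested within about 2 mm of where they stood. The reel and glue bottle looked unmoved in the pictures, and the gripper was clear of everything.

**Disagreement found:** The camera showed the real fingertips about 35 mm behind the reported TCP, at every place I checked. I corrected all heights for this, and the contact heights for the cup, screwdriver and lid fitted the correction.

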